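# Load the ribbon winder with empty reels and engage its clutch

### The arm

A 6-joint arm with a two-finger parallel gripper is mounted at the origin on the work surface. World frame = base frame: x ahead of the robot, y to its left, z up, the work surface at z = 0. Lengths are in m, angles in rad, forces in N, time in s.
With the tool pointing down it reaches from about 0.225 to 0.875 m from the base axis. Payload 3.4 kg.
Tool frame: the origin (TCP) lies at the very end of the fingers, on their centre line; the grasp point (between the pads) lies 19 mm behind it (manip.tcp_to_grasp is the distance from the TCP to the grasp point, in m); z points along the fingers, y is the line along which they close (so a half turn about z gives the same grasp; the last joint's range is limited). The gripper opens to 85 mm and grips with 20 to 120 N. Pads are 22 mm wide; open, the fingers measure 114 mm over their backs; the gripper's body (76 mm by 85 mm) begins 54 mm behind the grasp point. The pads swing forward as they close: fully open they stand 13 mm farther back than shut.
Start: joints at [-1.243, 0.276, 1.505, -0, 1.361, -0.121], TCP at [0.249, -0.518, 0.231] pointing down, gripper open.
Joint ranges: [-2.89, 2.89], [-0.75, 2.08], [0.22, 2.7], [-1.18, 4.32], [0.11, 2.71], [-2.7, 2.7]. Speed limits (rad/s): [2.57, 2.57, 3.14, 3.14, 3.14, 3.14].

### API

Orientations are given as a unit quaternion [w, x, y, z].
In Python, from rig import status, get_image, job, manip gives the robot as it stands.
- The arm moves only by the tool apply_moves, never from a script. Its arguments are lists of equal length, an entry for each row: "xyz": the shift along the tool's x, y, z each as a share of 0.3 m, from -1 to 1, a list of three; "rot": the turn, a rotation vector about the tool's x, y, z each as a share of 60 degrees, from -1 to 1, a list of three; "hand": the opening, from -1 (shut) to 1 (fully open). A call has 1 to 8 rows; each row shifts and turns the commanded pose from where the row before left it, along the tool's axes as they then stand; what a row does not reach is not made up. A row lasts 1/8 s, in which the tool goes at most 62.5 mm and 10.7 degrees, less where a joint would pass 70% of its speed; a pose out of reach is approached as far as the arm can. A call with a number of a shift or a turn outside -1 to 1 is refused whole. A call with a gripper value outside its range is refused whole. The fingers move at their own pace and stop on an object; "force" is the grip in N (left out, the last holds). Time passes only in rows, so rows that do not move let the fingers close. It gives the time, the measured TCP pose, the force, the opening and the grip force at its end, in the units of the state.
- status.get_state(): the state, without advancing time (a new reading comes with each control period).
- get_image(name): name is "side" or "top" or "wrist"; returns a dict with "pixels" (420x560x3 uint8, red, green, blue), "fovy" (degrees; the focal length in pixels is half the picture's height over the tangent of half this angle, whatever the lens; pixels are square), "cx", "cy" (the principal point, pixels), "origin" and "orientation" of the camera in the world; the wrist camera has in their place "tool_from_camera" (4x4, takes a point from camera to tool coordinates, whose origin is the TCP and whose axes are the flange's). Camera axes: x right, y down, z forward; pixel columns grow to the right and rows downward; lengths in m; the calibration is good to about 2 mm. The wrist camera is an equidistant fisheye: a pixel r from the principal point sees the ray r / f radians off the axis. A picture is of the moment at which its call begins: read the wrist's pose just before it. There is no depth.
- job.sign_off(): hands the job in; it is judged then, once.
The state is a dict: "clock": time; "qpos": joint angles; "qd": joint speeds; "effort": joint torques, N m; "position": TCP position; "ee_rot": TCP orientation; "contact_force": force on the tool from outside, world axes, zero at the start; "moment": the same for the moment, N m; "width": finger opening in m; "gripper_force": force on a finger pad.
Only numpy, scipy, OpenCV 4.12 (cv2) and the standard library are available. Lean on these libraries where they do the work, as an engineer would, in place of code of your own. Each camera call takes 0.05 s, during which the arm holds its last target. There are 200 camera calls.

### The job

Get the ribbon winder ready: first turn its clutch knob anticlockwise until it clicks over to released, then lift the steel keeper collar off the spindle and set it aside. Thread every wooden reel on the table down the spindle, the widest lowest and each next one smaller, all fully home and flat, put the keeper back on top of them, and only then turn the clutch knob clockwise until it clicks over to engaged. Leave the other things on the table where they are.

Things in the scene. Friction and masses are not known exactly. Their poses are not given: they have to be found in the camera images.
- winder: the ribbon winder, fixed to the table: a white bed 140 mm (its x) by 270 mm (its y) and 24 mm high, grey motor housing 55 x 80 mm, 55 mm high, centred 97.5 mm along +x. Origin: centre of the bed's underside, on the table. Spindle 65 mm along -y, clutch knob 65 mm along +y of the origin
- spindle_seat (a point): foot of the winder's upright steel spindle, on its axis, at the top of the round seat (80 mm across, its top 28 mm above the table). z up. The spindle is 13 mm thick and rises 76 mm above this point, its last 6 mm tapered
- clutch (a joint): the winder's clutch knob, rad: 0 = engaged (stop, as it starts), 1.4 = released (stop); grows anticlockwise seen from above. Over-centre detent at 0.7: a spring (at most 0.08 N m) pushes it back to the nearer stop; from about 0.9 (0.5 on the way back) it clicks over and runs to the other stop by itself; left within 0.2 of the middle it may stick there
- clutch_grip (a point): point on the clutch knob's vertical axis, at mid height of its black bar grip, 58 mm above the table. The bar is 46 mm long (this point's x, which turns with the knob), 14 mm wide (its y), its top 10 mm above this point and its foot (a disc 48 mm across) 20 mm below it
- keeper_mid (a point): centre of the keeper, a plain steel collar: 30 mm outside, 20 mm bore, 22 mm high along its z, 60 g. At the start it stands round the spindle on the seat
- reel_a_mid (a point): centre of an empty wooden reel, 66 mm across its flanges, 20 mm bore, 14 mm high along its z, same either way up; may be absent (None)
- reel_b_mid (a point): centre of an empty wooden reel, 56 mm across its flanges, 20 mm bore, 14 mm high along its z, same either way up; may be absent (None)
- reel_c_mid (a point): centre of an empty wooden reel, 46 mm across its flanges, 20 mm bore, 14 mm high along its z, same either way up; may be absent (None)
- reel_d_mid (a point): centre of an empty wooden reel, 36 mm across its flanges, 20 mm bore, 14 mm high along its z, same either way up; may be absent (None)
- jar_beads: bystander: glass jar with lid, 64 mm across, 85 mm high; origin under its centre
- jar_pins: bystander: glass jar with lid, 60 mm across, 80 mm high; origin under its centre
- tin: bystander: small brass tin, 36 mm across, 22 mm high; origin under its centre
- comb: bystander: red comb, about 45 (x) x 90 (y) x 12 mm, flat
- scissors: bystander: scissors lying flat, about 170 mm long (x), 85 mm wide (y), 9 mm high, origin near the pivot

How it is judged:
On the way, in this order (a step that is already met when the one before it is completed fails the run):
1. the clutch knob has clicked over to released (value of joint clutch above 1.28 rad), for 0.2 s.
2. the keeper is off the spindle and aside, clutch still released (horizontal distance between keeper_mid and spindle_seat above 0.05 m and value of joint clutch above 1.28 rad), for 0.2 s.
3. all reels are home on the spindle, widest lowest, clutch still released (horizontal distance between each of reel_a_mid, reel_b_mid, reel_c_mid, reel_d_mid and spindle_seat below 0.006 m and angle between the z axis of each of reel_a_mid, reel_b_mid, reel_c_mid, reel_d_mid and the z axis of spindle_seat, either way round below 0.12 rad and z of reel_a_mid in the frame of spindle_seat below 0.011 m and z of reel_b_mid in the frame of spindle_seat below 0.025 m and z of reel_c_mid in the frame of spindle_seat below 0.039 m and z of reel_d_mid in the frame of spindle_seat below 0.053 m and ((z of reel_c_mid in the frame of reel_b_mid above 0.011 m and angle between reel_b_mid's own z axis and vertical below 1.57 rad) or (z of reel_c_mid in the frame of reel_b_mid below -0.011 m and angle between reel_b_mid's own z axis and vertical above 1.57 rad)) and ((z of reel_d_mid in the frame of reel_b_mid above 0.011 m and angle between reel_b_mid's own z axis and vertical below 1.57 rad) or (z of reel_d_mid in the frame of reel_b_mid below -0.011 m and angle between reel_b_mid's own z axis and vertical above 1.57 rad)) and ((z of reel_d_mid in the frame of reel_c_mid above 0.011 m and angle between reel_c_mid's own z axis and vertical below 1.57 rad) or (z of reel_d_mid in the frame of reel_c_mid below -0.011 m and angle between reel_c_mid's own z axis and vertical above 1.57 rad)) and value of joint clutch above 1.28 rad), for 0.2 s.
4. the keeper is back on top of the reels, clutch still released (all of step 3 and horizontal distance between keeper_mid and spindle_seat below 0.006 m and angle between the z axis of keeper_mid and the z axis of spindle_seat, either way round below 0.12 rad and z of keeper_mid in the frame of spindle_seat below 0.071 m and ((z of keeper_mid in the frame of reel_b_mid above 0.014 m and angle between reel_b_mid's own z axis and vertical below 1.57 rad) or (z of keeper_mid in the frame of reel_b_mid below -0.014 m and angle between reel_b_mid's own z axis and vertical above 1.57 rad)) and ((z of keeper_mid in the frame of reel_c_mid above 0.014 m and angle between reel_c_mid's own z axis and vertical below 1.57 rad) or (z of keeper_mid in the frame of reel_c_mid below -0.014 m and angle between reel_c_mid's own z axis and vertical above 1.57 rad)) and ((z of keeper_mid in the frame of reel_d_mid above 0.014 m and angle between reel_d_mid's own z axis and vertical below 1.57 rad) or (z of keeper_mid in the frame of reel_d_mid below -0.014 m and angle between reel_d_mid's own z axis and vertical above 1.57 rad))), for 0.2 s.
5. the clutch knob has clicked over to engaged (value of joint clutch below 0.12 rad), for 0.2 s.
At the end, for the whole second after the job is handed in: every reel present is round the spindle (centre within 6 mm of its axis, flat within 0.12 rad, resting on the seat or the reel below), every smaller reel above every wider one; the keeper likewise on top of them; the clutch knob within 0.12 rad of its engaged stop (horizontal distance between each of reel_a_mid, reel_b_mid, reel_c_mid, reel_d_mid, keeper_mid and spindle_seat below 0.006 m and angle between the z axis of each of reel_a_mid, reel_b_mid, reel_c_mid, reel_d_mid, keeper_mid and the z axis of spindle_seat, either way round below 0.12 rad and z of reel_a_mid in the frame of spindle_seat below 0.011 m and z of reel_b_mid in the frame of spindle_seat below 0.025 m and z of reel_c_mid in the frame of spindle_seat below 0.039 m and z of reel_d_mid in the frame of spindle_seat below 0.053 m and ((z of reel_c_mid in the frame of reel_b_mid above 0.011 m and angle between reel_b_mid's own z axis and vertical below 1.57 rad) or (z of reel_c_mid in the frame of reel_b_mid below -0.011 m and angle between reel_b_mid's own z axis and vertical above 1.57 rad)) and ((z of reel_d_mid in the frame of reel_b_mid above 0.011 m and angle between reel_b_mid's own z axis and vertical below 1.57 rad) or (z of reel_d_mid in the frame of reel_b_mid below -0.011 m and angle between reel_b_mid's own z axis and vertical above 1.57 rad)) and ((z of reel_d_mid in the frame of reel_c_mid above 0.011 m and angle between reel_c_mid's own z axis and vertical below 1.57 rad) or (z of reel_d_mid in the frame of reel_c_mid below -0.011 m and angle between reel_c_mid's own z axis and vertical above 1.57 rad)) and z of keeper_mid in the frame of spindle_seat below 0.071 m and ((z of keeper_mid in the frame of reel_b_mid above 0.014 m and angle between reel_b_mid's own z axis and vertical below 1.57 rad) or (z of keeper_mid in the frame of reel_b_mid below -0.014 m and angle between reel_b_mid's own z axis and vertical above 1.57 rad)) and ((z of keeper_mid in the frame of reel_c_mid above 0.014 m and angle between reel_c_mid's own z axis and vertical below 1.57 rad) or (z of keeper_mid in the frame of reel_c_mid below -0.014 m and angle between reel_c_mid's own z axis and vertical above 1.57 rad)) and ((z of keeper_mid in the frame of reel_d_mid above 0.014 m and angle between reel_d_mid's own z axis and vertical below 1.57 rad) or (z of keeper_mid in the frame of reel_d_mid below -0.014 m and angle between reel_d_mid's own z axis and vertical above 1.57 rad)) and value of joint clutch below 0.12 rad); the robot touches nothing.
It fails at once if a bystander is shifted by more than 6 cm, or a jar or tin tipped over (distance of any of jar_beads, jar_pins, tin, comb, scissors from where it was at the start of the episode above 0.06 m or angle between any of jar_beads, jar_pins, tin's own z axis and vertical above 0.6 rad).
Of reel_a, reel_b, reel_c, reel_d only 2 to 4 are there at a start; the rules pass over those that are not, and their reading is None.
At some moment in a run one of reel_a, reel_b, reel_c, reel_d may be knocked a few centimetres aside while the robot is not near it.
Once in a run the grip may slacken for a moment while it holds something.
It also fails if it takes over 210 s, if anything falls off the work surface, if the arm or the gripper's body presses on something with over 40 N, if the wrist force passes 120 N, or if a joint passes its speed limit or range.

## Working session

There is one attempt and no reset: what is moved stays moved. The work goes in short steps, Python scripts to look and compute and a tool call to move; the robot and the scene stay as the last step left them, time stands still between calls to the robot, and variables do not carry over. Pictures are saved under pics/ and viewed, at most 14 in all, crops included, and the job is handed in when it is done.

Besides the shell and the picture viewer there is one more tool, called after ">>>" by a JSON object that holds its "fn" and its "kwargs", one argument or row to a line. apply_moves: Moves the arm, as the interface text tells. Its arguments: {"type":"object","properties":{"xyz":{"type":"array","items":{"type":"array","items":{"type":"number","minimum":-1,"maximum":1}}},"rot":{"type":"array","items":{"type":"array","items":{"type":"number","minimum":-1,"maximum":1}}},"hand":{"type":"array","items":{"type":"number"}},"force":{"type":"number"}},"required":["xyz","rot","hand"]}

```bash
ls; mkdir -p pics; cat > h.py <<'E'
import numpy as np, cv2
from scipy.spatial.transform import Rotation as R
from rig import status, get_image, job, manip
def q2R(q): return R.from_quat([q[1],q[2],q[3],q[0]]).as_matrix()
def snap(name,fn=None):
    s=status.get_state(); im=get_image(name)
    if fn: cv2.imwrite('pics/'+fn,im['pixels'][:,:,::-1])
    f=im['pixels'].shape[0]/2/np.tan(np.radians(im['fovy'])/2)
    c=dict(f=f,cx=im['cx'],cy=im['cy'],fish=name=='wrist')
    if name=='wrist':
        T=np.eye(4);T[:3,:3]=q2R(s['ee_rot']);T[:3,3]=s['position']
        M=T@np.array(im['tool_from_camera']); c['o']=M[:3,3];c['R']=M[:3,:3]
    else: c['o']=np.array(im['origin']);c['R']=q2R(im['orientation'])
    c['px']=im['pixels'];return c
def ray(c,u,v):
    d=np.array([u-c['cx'],v-c['cy']])/c['f']
    if c['fish']:
        r=np.hypot(*d);k=np.sin(r)/r if r>1e-9 else 1
        v3=np.array([d[0]*k,d[1]*k,np.cos(r)])
    else: v3=np.array([d[0],d[1],1.])
    v3=c['R']@v3; return v3/np.linalg.norm(v3)
def onz(c,u,v,z):
    d=ray(c,u,v);return c['o']+d*(z-c['o'][2])/d[2]
def proj(c,P):
    p=c['R'].T@(np.array(P)-c['o'])
    if c['fish']:
        h=np.hypot(p[0],p[1]);t=np.arctan2(h,p[2]);k=t/h if h>1e-9 else 1/p[2]
        return c['cx']+c['f']*p[0]*k,c['cy']+c['f']*p[1]*k
    return c['cx']+c['f']*p[0]/p[2],c['cy']+c['f']*p[1]/p[2]
def tri(obs):
    A=np.zeros((3,3));b=np.zeros(3)
    for c,u,v in obs:
        d=ray(c,u,v);M=np.eye(3)-np.outer(d,d);A+=M;b+=M@c['o']
    X=np.linalg.solve(A,b)
    return X,[np.hypot(*(np.array(proj(c,X))-[u,v])) for c,u,v in obs]
E
python3 - <<'E'
from h import *
import pickle
np.set_printoptions(precision=4,suppress=True)
C={n:snap(n,n+'0.png') for n in('top','side','wrist')}
pickle.dump(C,open('c0.pkl','wb'))
for n,c in C.items(): print(n,c['f'],c['cx'],c['cy'],c['o'],c['R'].tolist())
print(status.get_state(), manip.tcp_to_grasp)
E
```

```text
pics
top 418.0890015539712 282.0002424136176 208.52333497754685 [ 0.2899 -0.0504  1.2052] [[-0.044263223965870874, -0.9760508917430031, 0.21299160483886623], [-0.9990057834491899, 0.042111414972320654, -0.014631246156749489], [0.005311463001616695, -0.2134274711856878, -0.9769444727844386]]
side 399.29858562510896 275.56200954276 211.215835576837 [0.0878 0.4758 0.6412] [[-0.7661504226330713, -0.4114440730503795, 0.49368745644474354], [-0.6426546616325194, 0.4939873170194583, -0.5856377007211109], [-0.002918181138746506, -0.7659571171910549, -0.6428850432567321]]
wrist 325.19226210127806 278.5879550255302 210.37627247221113 [ 0.3159 -0.4857  0.3747] [[0.43514118272166025, -0.8609921245228225, -0.2633338425065577], [-0.9003579631967485, -0.4170125735295416, -0.12432236977498638], [-0.002772942082805205, 0.29119250510262534, -0.9566604600192592]]
{'clock': 0.15, 'qpos': array([-1.243 ,  0.2764,  1.5059, -0.    ,  1.3607, -0.121 ]), 'qd': array([ 0.0004, -0.    , -0.0039,  0.0009, -0.0007, -0.0009]), 'effort': array([  0.0008, -41.7145, -24.6033,  -0.0002,   0.0077,  -0.    ]), 'position': array([ 0.2493, -0.5177,  0.2306]), 'ee_rot': array([-0.0007,  0.9749,  0.2225, -0.0001]), 'contact_force': array([-0.1213, -0.3707,  0.0897]), 'moment': array([0.0639, 0.017 , 0.0346]), 'gripper_force': 0.0, 'width': 0.08519592914928435} 0.0187
```

View pics/top0.png

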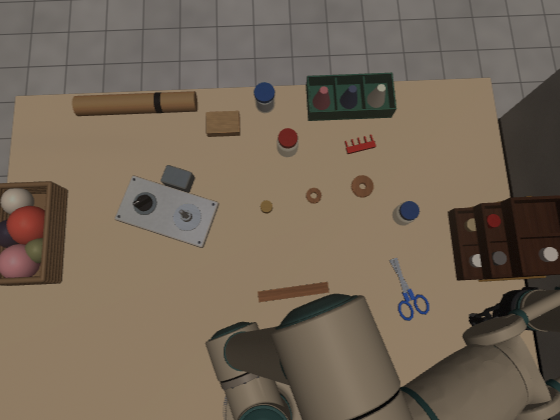

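View pics/side0.png

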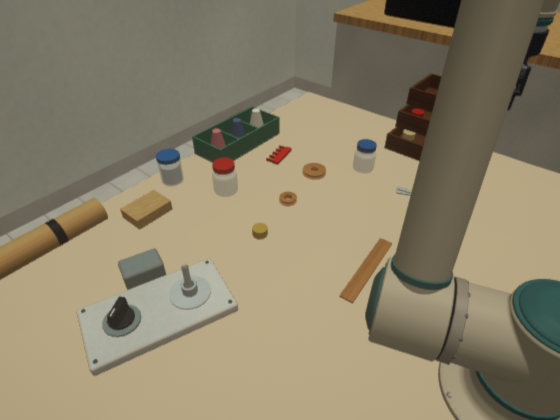

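Top view: winder with knob near (145,203), spindle near (186,215), housing (178,178). Two reels are visible at (314,195) and (362,186), the tin is at (267,207), and the scissors are at right. The arm may hide other reels.

```bash
python3 - <<'E'
from h import *
import pickle
np.set_printoptions(precision=4,suppress=True)
C=pickle.load(open('c0.pkl','rb'));t=C['top'];s=C['side']
for n,a,b in [('spindle tip',(184,210),(186,266)),('reel1',(314,195),(288,198)),('reel2',(362,186),(314,170)),('tin',(267,207),(260,231)),('knob',(143,201),(120,308)),('bluejar',(409,210),(366,146)),('redjar',(288,138),(223,165))]:
    print(n,tri([(t,*a),(s,*b)]),onz(t,*a,.01))
for p in [(117,213),(132,178),(218,214+4),(210,244)]: print(onz(t,*p,.024))
w=cv2.resize(C['wrist']['px'],(784,588))[:,:,::-1];cv2.imwrite('pics/w0.png',w)
E
```

```text
spindle tip (array([0.54  , 0.1996, 0.0878]), [np.float64(0.4349584263744705), np.float64(0.6439768263188715)]) [0.5584 0.2178 0.01  ]
reel1 (array([ 0.5876, -0.1655,  0.0041]), [np.float64(0.3900628605315415), np.float64(0.44719063415320265)]) [ 0.5872 -0.1643  0.01  ]
reel2 (array([ 0.6085, -0.3093,  0.007 ]), [np.float64(0.29592972618385277), np.float64(0.3125578024056946)]) [ 0.6085 -0.3082  0.01  ]
tin (array([ 0.5577, -0.0246,  0.0057]), [np.float64(0.06943700295187878), np.float64(0.08726905443816202)]) [ 0.5569 -0.0246  0.01  ]
knob (array([0.5791, 0.3232, 0.0545]), [np.float64(0.13688685219902252), np.float64(0.22241784024880656)]) [0.5906 0.338  0.01  ]
bluejar (array([ 0.5172, -0.4213,  0.0681]), [np.float64(0.45810320396291887), np.float64(0.4641915809991675)]) [ 0.53   -0.4397  0.01  ]
redjar (array([ 0.7424, -0.0935,  0.0764]), [np.float64(0.0801305034095556), np.float64(0.09044641278951115)]) [ 0.7688 -0.0962  0.01  ]
[0.5547 0.4071 0.024 ]
[0.6579 0.3674 0.024 ]
[0.5275 0.117  0.024 ]
[0.4533 0.1405 0.024 ]
```

View pics/w0.png

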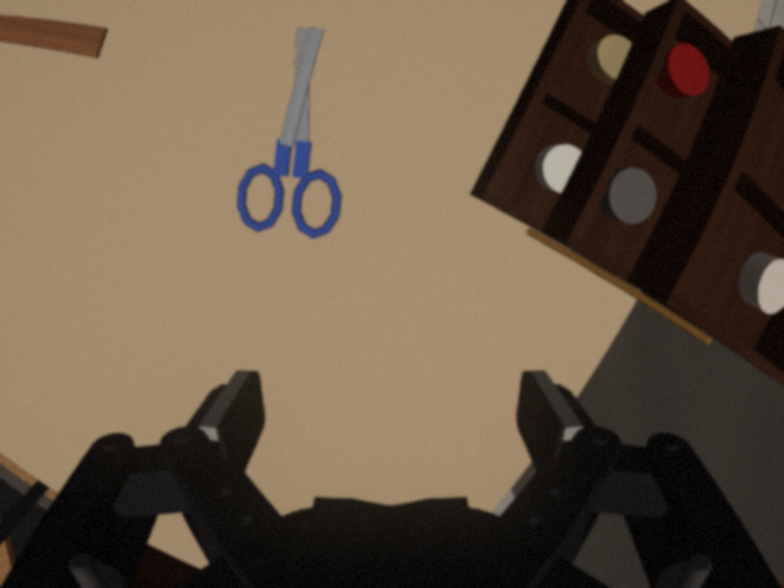

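Wrist view: only scissors and racks, no reels there. Next I'll write a row planner and move over the winder.

```bash
cat > plan.py <<'E'
import sys,math
from h import *
# usage: plan.py x y z yawdeg [nmin]  ; yaw = world angle of tool x, tool pointing down
def Rd(yaw):
    c,s=math.cos(yaw),math.sin(yaw); return np.array([[c,s,0],[s,-c,0],[0,0,-1]])
def plan(p,R0,x,y,z,yaw,nmin=1):
    d=np.array([x,y,z])-p; Rt=Rd(math.radians(yaw))
    rv=R.from_matrix(R0.T@Rt).as_rotvec()
    n=max(nmin,math.ceil(np.linalg.norm(d)/0.0615),math.ceil(np.degrees(np.linalg.norm(rv))/10.5))
    Rc=R0.copy(); xs=[]
    step=R.from_rotvec(rv/n).as_matrix()
    for i in range(n):
        xs.append([round(float(v),4) for v in Rc.T@(d/n)/0.3]); Rc=Rc@step
    r=[round(float(v),4)+0 for v in np.degrees(rv/n)/60]
    return n,xs,r,Rt
if __name__=='__main__':
    s=status.get_state(); p=np.array(s['position']); R0=q2R(s['ee_rot'])
    print('now',p.round(4),'yaw',round(math.degrees(math.atan2(R0[1,0],R0[0,0])),2),'q6',s['qpos'][5].round(2),'w',round(s['width'],4),'t',s['clock'])
    for a in ' '.join(sys.argv[1:]).split(','):
        v=[float(t) for t in a.split()]
        n,xs,r,Rt=plan(p,R0,*v[:4],int(v[4]) if len(v)>4 else 1)
        print(n,'xyz',xs if any(abs(q)>.002 for q in r) else xs[0],'rot',r); p=np.array(v[:3]);R0=Rt
E
python3 plan.py 0.54 0.25 0.29 25.7
```

```text
now [ 0.2493 -0.5177  0.2306] yaw 25.71 q6 -0.12 w 0.0852 t 0.15
14 xyz [0.1417, -0.1347, -0.0139] rot [-0.0001, 0.0, 0.0]
```

>>> {"fn": "apply_moves", "kwargs": {
  "xyz": [
    [0.142,-0.135,-0.014],
    [0.142,-0.135,-0.014],
    [0.142,-0.135,-0.014],
    [0.142,-0.135,-0.014],
    [0.142,-0.135,-0.014],
    [0.142,-0.135,-0.014],
    [0.142,-0.135,-0.014],
    [0.142,-0.135,-0.014]
  ],
  "rot": [
    [0,0,0],
    [0,0,0],
    [0,0,0],
    [0,0,0],
    [0,0,0],
    [0,0,0],
    [0,0,0],
    [0,0,0]
  ],
  "hand": [1,1,1,1,1,1,1,1]
}}

```text
clock: 1.15
position: [0.4162, -0.0765, 0.265]
ee_rot: [0.0, 0.975, 0.222, 0.0]
contact_force: [-0.1, -0.9, 0.0]
width: 0.0856
gripper_force: 0.0
```

>>> {"fn": "apply_moves", "kwargs": {
  "xyz": [
    [0.142,-0.135,-0.014],
    [0.142,-0.135,-0.014],
    [0.142,-0.135,-0.014],
    [0.142,-0.135,-0.014],
    [0.142,-0.135,-0.014],
    [0.142,-0.135,-0.014],
    [0,0,0],
    [0,0,0]
  ],
  "rot": [
    [0,0,0],
    [0,0,0],
    [0,0,0],
    [0,0,0],
    [0,0,0],
    [0,0,0],
    [0,0,0],
    [0,0,0]
  ],
  "hand": [1,1,1,1,1,1,1,1]
}}

```text
clock: 2.15
position: [0.5403, 0.2511, 0.2893]
ee_rot: [0.001, 0.975, 0.223, -0.001]
contact_force: [-0.3, -0.3, 0.1]
width: 0.0856
gripper_force: 0.0
```

```bash
python3 - <<'E'
from h import *
import pickle
C={n:snap(n) for n in('top','side','wrist')}
pickle.dump(C,open('c1.pkl','wb'))
t=C['top']['px'][190:420,180:560]; cv2.imwrite('pics/t1.png',cv2.resize(t,None,fx=2,fy=2)[:,:,::-1])
cv2.imwrite('pics/w1.png',cv2.resize(C['wrist']['px'],(784,588))[:,:,::-1])
E
python3 plan.py .54 .25 .29 25.7
```

```text
now [0.5404 0.2501 0.2902] yaw 25.62 q6 1.44 w 0.0854 t 2.3
1 xyz [-0.0013, -0.0002, 0.0006] rot [0.0004, 0.0005, -0.0013]
```

View pics/t1.png

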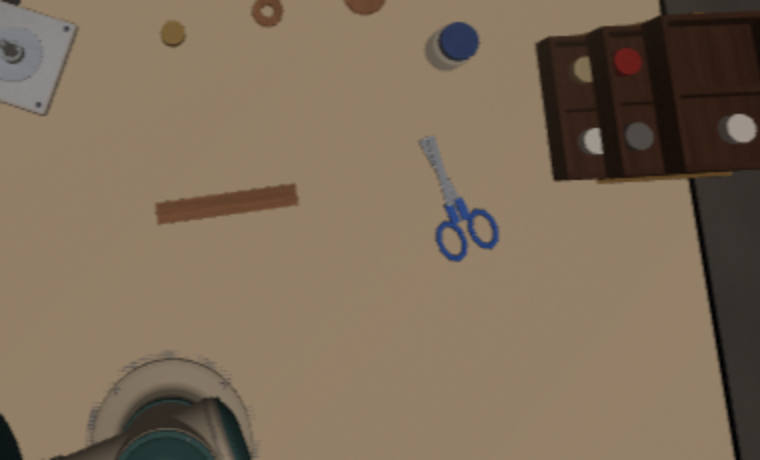

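View pics/w1.png

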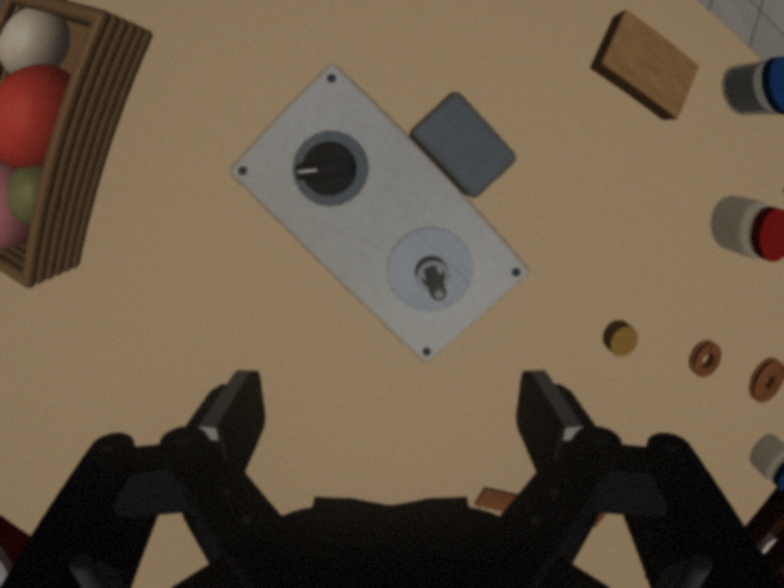

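The winder is clear in the wrist view: knob at (331,165), spindle foot at (430,272). The top view shows no reels besides the two. I'll enlarge the knob and spindle.

```bash
python3 - <<'E'
import pickle,cv2
C=pickle.load(open('c1.pkl','rb'));w=C['wrist']['px']
cv2.imwrite('pics/w1c.png',cv2.convertScaleAbs(cv2.resize(w[85:235,195:350],None,fx=4,fy=4,interpolation=cv2.INTER_CUBIC)[:,:,::-1],alpha=1.5,beta=20))
E
```

```text
(no output)
```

View pics/w1c.png

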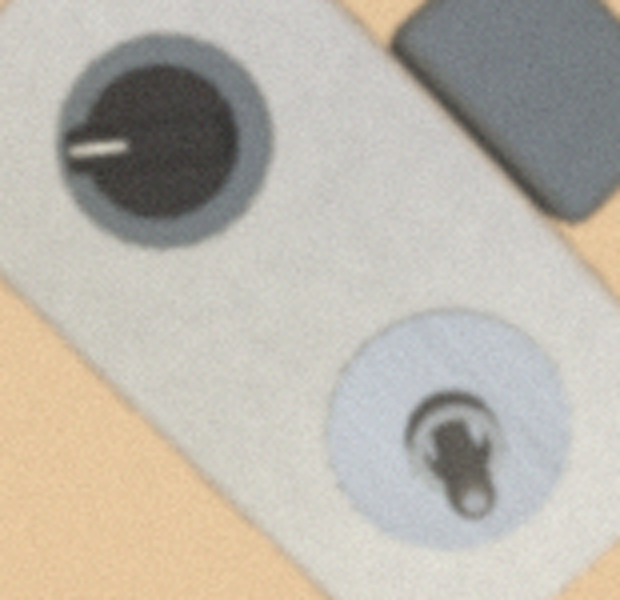

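```bash
python3 - <<'E'
from h import *
import pickle
np.set_printoptions(precision=4,suppress=True)
C=pickle.load(open('c1.pkl','rb'));w=C['wrist']
t0=pickle.load(open('c0.pkl','rb'))
g=lambda u,v:(195+u/4,85+v/4)
for n,p,z in [('stripe out',(70,152),.068),('stripe in',(127,147),.068),('disc',(163,141),.038),('greyring',(165,140),.026),('seat',(450,428),.028),('tip',(474,502),.104)]:
    print(n,onz(w,*g(*p),z))
W=C['wrist']
print(tri([(w,*g(474,502)),(t0['top'],184,210),(t0['side'],186,266)]))
# screws in 784 picture
for p in [(331,78),(242,171),(516,272),(427,351)]: print(onz(w,p[0]/1.4,p[1]/1.4,.025))
# knob bar tops in top image crop
im=t0['top']['px'][150:255,100:230]; im2=t0['side']['px'][255:360,70:250]
o=np.zeros((600,780,3),np.uint8); a=cv2.resize(im,None,fx=3,fy=3,interpolation=2);b=cv2.resize(im2,None,fx=2.8,fy=2.8,interpolation=2)
o[:a.shape[0],:a.shape[1]]=a; o[600-b.shape[0]:,780-b.shape[1]:]=b if a.shape[0]+b.shape[0]<=600 else b
cv2.imwrite('pics/k.png',o[:,:,::-1])
E
```

```text
stripe out [0.5664 0.3459 0.068 ]
stripe in [0.5743 0.3315 0.068 ]
disc [0.5779 0.3263 0.038 ]
greyring [0.5775 0.3271 0.026 ]
seat [0.5334 0.206  0.028 ]
tip [0.5319 0.2053 0.104 ]
(array([0.5343, 0.2014, 0.0952]), [np.float64(4.265085251820429), np.float64(2.0986232161249707), np.float64(0.8114486716153406)])
[0.6517 0.3623 0.025 ]
[0.542  0.4025 0.025 ]
[0.5663 0.1303 0.025 ]
[0.4576 0.1704 0.025 ]
```

View pics/k.png

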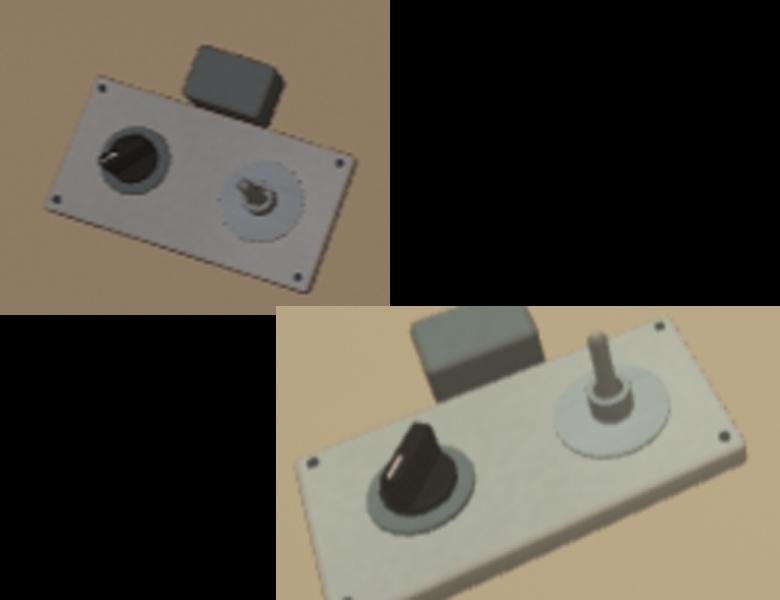

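```bash
python3 - <<'E'
from h import *
import pickle
np.set_printoptions(precision=4,suppress=True)
w=pickle.load(open('c1.pkl','rb'))['wrist'];C=pickle.load(open('c0.pkl','rb'));t=C['top'];s=C['side']
T=lambda u,v:(100+u/3,150+v/3); S=lambda u,v:((u-276)/2.8+70,(v-306)/2.8+255); g=lambda u,v:(195+u/4,85+v/4)
for n,a,b,c in [('tip',(242,183),(598,335),(474,505)),('stripe outer',(103,161),(388,478),(70,152)),('keeper top',(258,198),(610,388),(455,437))]:
    print(n,tri([(t,*T(*a)),(s,*S(*b)),(w,*g(*c))]),tri([(t,*T(*a)),(s,*S(*b))])[0])
print(onz(t,*T(137,160),.036),onz(t,*T(261,202),.028),onz(s,*S(420,489),.026),onz(s,*S(612,410),.028))
E
python3 plan.py .578 .3265 .16 120, .578 .3265 .045 120
```

```text
tip (array([0.5323, 0.2054, 0.102 ]), [np.float64(1.1263580433534957), np.float64(1.0735286783385836), np.float64(1.6472468924748846)]) [0.5345 0.2056 0.0987]
stripe outer (array([0.5681, 0.3457, 0.0651]), [np.float64(0.9567800066665779), np.float64(0.6605671936645546), np.float64(1.858454924041781)]) [0.5713 0.3456 0.0608]
keeper top (array([0.5337, 0.2048, 0.0433]), [np.float64(0.1658691698637862), np.float64(0.6642219434579811), np.float64(1.1370839797943366)]) [0.5329 0.2042 0.0449]
[0.5769 0.3217 0.036 ] [0.5325 0.2051 0.028 ] [0.5771 0.3294 0.026 ] [0.5295 0.2084 0.028 ]
now [0.5404 0.2501 0.2902] yaw 25.62 q6 1.44 w 0.0854 t 2.3
9 xyz [[0.0248, -0.0195, 0.0482], [0.028, -0.0147, 0.0482], [0.0302, -0.0093, 0.0482], [0.0313, -0.0037, 0.0482], [0.0315, 0.0021, 0.0482], [0.0306, 0.0078, 0.0482], [0.0287, 0.0132, 0.0482], [0.0258, 0.0182, 0.0482], [0.022, 0.0226, 0.0482]] rot [0.0, 0.0001, -0.1748]
2 xyz [0.0, 0.0, 0.1917] rot [0.0, 0.0, 0.0]
```

>>> {"fn": "apply_moves", "kwargs": {
  "xyz": [
    [0.025,-0.02,0.048],
    [0.028,-0.015,0.048],
    [0.03,-0.009,0.048],
    [0.031,-0.004,0.048],
    [0.031,0.002,0.048],
    [0.031,0.008,0.048],
    [0.029,0.013,0.048],
    [0.026,0.018,0.048]
  ],
  "rot": [
    [0,0,-0.175],
    [0,0,-0.175],
    [0,0,-0.175],
    [0,0,-0.175],
    [0,0,-0.175],
    [0,0,-0.175],
    [0,0,-0.175],
    [0,0,-0.175]
  ],
  "hand": [1,1,1,1,1,1,1,1]
}}

```text
clock: 3.3
position: [0.574, 0.3185, 0.1749]
ee_rot: [0.0, 0.574, 0.819, 0.0]
contact_force: [-0.5, -0.1, 0.4]
width: 0.085
gripper_force: 0.0
```

>>> {"fn": "apply_moves", "kwargs": {
  "xyz": [
    [0.022,0.023,0.048],
    [0,0,0],
    [0,0,0]
  ],
  "rot": [
    [0,0,-0.175],
    [0,0,0],
    [0,0,0]
  ],
  "hand": [1,1,1]
}}

```text
clock: 3.68
position: [0.5783, 0.3274, 0.1613]
ee_rot: [0.0, 0.5, 0.866, 0.0]
contact_force: [-0.9, 0.1, 0.7]
width: 0.0854
gripper_force: 0.0
```

```bash
python3 - <<'E'
from h import *
c=snap('wrist'); im=np.ascontiguousarray(c['px'])
import math
for z in (.068,):
    P=[proj(c,[.577+.023*math.cos(a),.3262+.023*math.sin(a),z]) for a in (math.radians(120),math.radians(-60))]
    for p in P: cv2.circle(im,tuple(int(round(v)) for v in p),2,(255,0,0),-1)
print(P)
o=cv2.resize(im,(784,588)); cv2.imwrite('pics/w2.png',cv2.convertScaleAbs(o,alpha=1.6,beta=10)[:,:,::-1])
E
python3 plan.py .5775 .3263 .045 120
```

```text
[(np.float64(276.5879640020785), np.float64(184.459142358652)), (np.float64(276.60136956993307), np.float64(241.68146502959812))]
now [0.5784 0.3276 0.1615] yaw 120.05 q6 -0.11 w 0.0853 t 3.725
2 xyz [-0.0011, -0.0026, 0.1942] rot [0.0006, 0.0002, 0.0004]
```

View pics/w2.png

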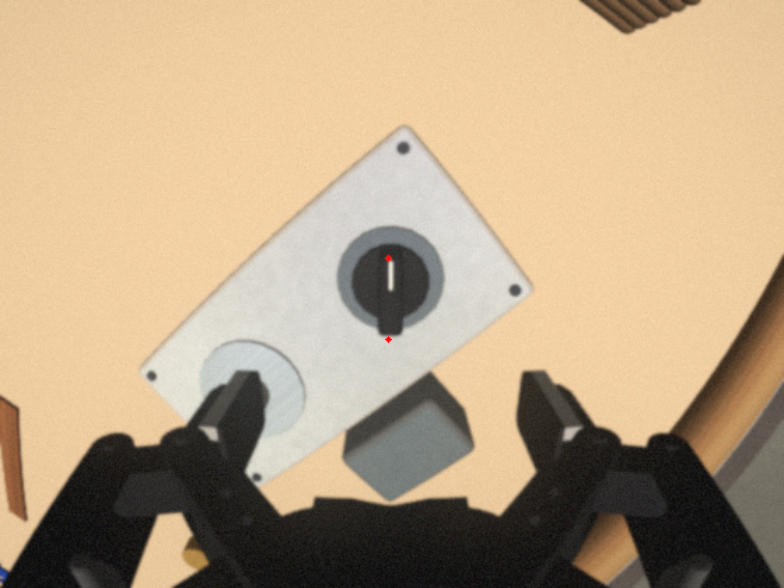

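The bar's stripe is at (390,275), lined up with the tool as predicted, so I'll descend and grip.

>>> {"fn": "apply_moves", "kwargs": {
  "xyz": [
    [-0.001,-0.003,0.19],
    [-0.001,-0.003,0.19],
    [0,0,0.005],
    [0,0,0],
    [0,0,0],
    [0,0,0],
    [0,0,0],
    [0,0,0]
  ],
  "rot": [
    [0,0,0],
    [0,0,0],
    [0,0,0],
    [0,0,0],
    [0,0,0],
    [0,0,0],
    [0,0,0],
    [0,0,0]
  ],
  "hand": [0.5,0,-1,-1,-1,-1,-1,-1],
  "force": 40
}}

```text
clock: 4.72
position: [0.5783, 0.3273, 0.0469]
ee_rot: [0.001, 0.498, 0.867, 0.001]
contact_force: [0.8, -0.2, 6.4]
width: 0.0133
gripper_force: 47.1
```

>>> {"fn": "apply_moves", "kwargs": {
  "xyz": [
    [0,0,0],
    [0,0,0],
    [0,0,0],
    [0,0,0]
  ],
  "rot": [
    [0,0,0],
    [0,0,0],
    [0,0,0],
    [0,0,0]
  ],
  "hand": [-1,-1,-1,-1]
}}

```text
clock: 5.22
position: [0.5782, 0.3273, 0.0469]
ee_rot: [0.001, 0.498, 0.867, 0.001]
contact_force: [0.9, -0.8, 6.3]
width: 0.013
gripper_force: 47.3
```

>>> {"fn": "apply_moves", "kwargs": {
  "xyz": [
    [0,0,-0.006],
    [0,0,0],
    [0,0,0],
    [0,0,0],
    [0,0,0],
    [0,0,0],
    [0,0,0],
    [0,0,0]
  ],
  "rot": [
    [0,0,-0.16],
    [0,0,-0.17],
    [0,0,-0.17],
    [0,0,-0.17],
    [0,0,-0.17],
    [0,0,-0.17],
    [0,0,-0.17],
    [0,0,-0.16]
  ],
  "hand": [-1,-1,-1,-1,-1,-1,-1,-1]
}}

```text
clock: 6.22
position: [0.5785, 0.3277, 0.0469]
ee_rot: [0.002, -0.182, 0.983, 0.0]
contact_force: [3.8, 2.4, -2.4]
width: 0.0127
gripper_force: 48.2
```

>>> {"fn": "apply_moves", "kwargs": {
  "xyz": [
    [0,0,0],
    [0,0,0],
    [0,0,0]
  ],
  "rot": [
    [0,0,0],
    [0,0,0],
    [0,0,0]
  ],
  "hand": [-1,-1,-1]
}}

```text
clock: 6.6
position: [0.5784, 0.3277, 0.047]
ee_rot: [0.002, -0.177, 0.984, 0.001]
contact_force: [5.5, 1.6, -3.7]
width: 0.0129
gripper_force: 46.3
```

```bash
python3 -c "
from h import *
s=status.get_state();print(s['contact_force'],s['moment'],s['width'])"; python3 plan.py .5775 .3263 .16 200
```

```text
[ 5.51298991  1.60015145 -3.73140796] [ 0.15365516 -0.90632073 -0.40309888] 0.012883818671154774
now [0.5784 0.3277 0.047 ] yaw -159.57 q6 -1.52 w 0.0129 t 6.6
2 xyz [[0.0016, -0.0016, -0.1884], [0.002, -0.0016, -0.1884]] rot [0.0002, 0.0018, 0.0035]
```

>>> {"fn": "apply_moves", "kwargs": {
  "xyz": [
    [0,0,0],
    [0,0,0],
    [0,0,0],
    [0.002,-0.002,-0.18],
    [0.002,-0.002,-0.18]
  ],
  "rot": [
    [0,0,0],
    [0,0,0],
    [0,0,0],
    [0,0,0],
    [0,0,0]
  ],
  "hand": [-0.3,0.2,0.5,0.5,1]
}}

```text
clock: 7.22
position: [0.5753, 0.3251, 0.1552]
ee_rot: [-0.001, -0.179, 0.984, -0.0]
contact_force: [1.3, 0.1, 0.5]
width: 0.0797
gripper_force: 0.0
```

```bash
python3 plan.py .533 .205 .24 160
```

```text
now [0.5753 0.3251 0.1552] yaw -159.4 q6 -1.52 w 0.0797 t 7.225
4 xyz [[0.0684, -0.0813, -0.0705], [0.0529, -0.092, -0.0705], [0.0359, -0.0999, -0.0706], [0.0177, -0.1046, -0.0706]] rot [-0.0003, -0.0006, 0.1692]
```

>>> {"fn": "apply_moves", "kwargs": {
  "xyz": [
    [0.068,-0.081,-0.07],
    [0.053,-0.092,-0.07],
    [0.036,-0.1,-0.07],
    [0.018,-0.105,-0.07],
    [0,0,0],
    [0,0,0]
  ],
  "rot": [
    [0,0,0.17],
    [0,0,0.17],
    [0,0,0.17],
    [0,0,0.17],
    [0,0,0],
    [0,0,0]
  ],
  "hand": [1,1,1,1,1,1]
}}

```text
clock: 7.98
position: [0.5333, 0.2057, 0.2385]
ee_rot: [-0.0, 0.175, 0.985, 0.0]
contact_force: [1.0, 1.1, 0.4]
width: 0.0856
gripper_force: 0.0
```

```bash
cat plan.py >/dev/null; python3 - <<'E'
from h import *
import pickle
c=snap('wrist');pickle.dump(c,open('c3.pkl','wb'))
P=[proj(c,[.533,.205,z]) for z in (.028,.104)];print(P)
im=np.ascontiguousarray(c['px'])
for p in P: cv2.circle(im,tuple(int(round(v)) for v in p),1,(255,0,0),-1)
u,v=[int(q) for q in P[0]]
u0,v0=max(0,u-95),max(0,v-70); print(u0,v0)
o=cv2.resize(im[v0:v0+140,u0:u0+190],None,fx=4,fy=4,interpolation=2); cv2.imwrite('pics/w3.png',cv2.convertScaleAbs(o,alpha=1.5,beta=10)[:,:,::-1])
E
python3 plan.py .533 .205 .036 160
```

```text
[(np.float64(277.70949002546496), np.float64(182.10605768099856)), (np.float64(277.5470646567963), np.float64(199.6730243270084))]
182 112
now [0.5332 0.2059 0.238 ] yaw 159.89 q6 -0.97 w 0.0853 t 8.025
4 xyz [-0.0003, -0.0007, 0.1684] rot [0.0, -0.0003, -0.0005]
```

View pics/w3.png

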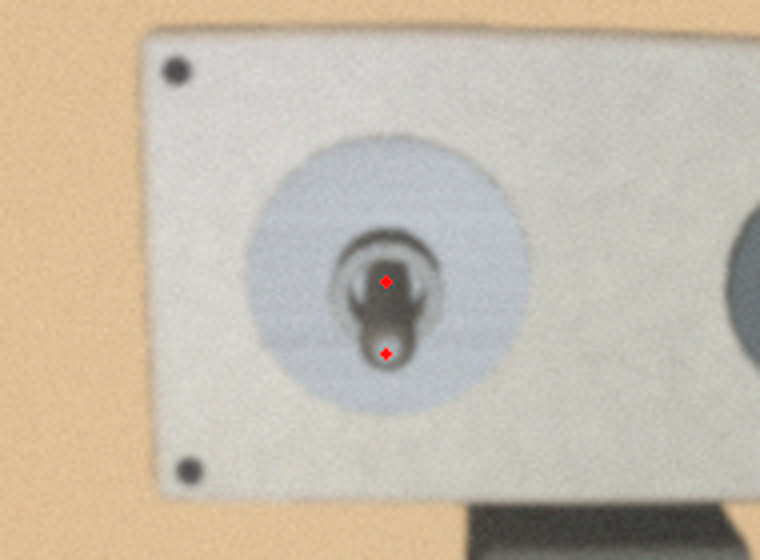

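Seat centre at (388,274), tip at (386,350), about 1.5 mm toward tool +x from my estimate. I'll use (0.532, 0.2055).

>>> {"fn": "apply_moves", "kwargs": {
  "xyz": [
    [0.003,-0.001,0.17],
    [0,0,0.17],
    [0,0,0.17],
    [0,0,0.12],
    [0,0,0.04],
    [0,0,0],
    [0,0,0]
  ],
  "rot": [
    [0,0,0],
    [0,0,0],
    [0,0,0],
    [0,0,0],
    [0,0,0],
    [0,0,0],
    [0,0,0]
  ],
  "hand": [1,0.5,0.2,0.2,0.2,-1,-1],
  "force": 30
}}

```text
clock: 8.9
position: [0.5338, 0.2059, 0.039]
ee_rot: [0.001, 0.175, 0.985, 0.001]
contact_force: [0.4, 0.4, -0.3]
width: 0.0276
gripper_force: 30.8
```

>>> {"fn": "apply_moves", "kwargs": {
  "xyz": [
    [0,0,0],
    [0,0,0],
    [0,0,0],
    [0,0,0]
  ],
  "rot": [
    [0,0,0],
    [0,0,0],
    [0,0,0],
    [0,0,0]
  ],
  "hand": [-1,-1,-1,-1]
}}

```text
clock: 9.4
position: [0.5326, 0.2053, 0.038]
ee_rot: [0.0, 0.175, 0.985, 0.0]
contact_force: [-0.8, 0.5, 1.0]
width: 0.0276
gripper_force: 30.9
```

```bash
python3 plan.py .532 .2055 .15 160, .42 .03 .15 160, .42 .03 .010 160
```

```text
now [0.5326 0.2053 0.038 ] yaw 159.81 q6 -0.97 w 0.0276 t 9.4
2 xyz [0.001, -0.0, -0.1866] rot [0.0001, 0.0002, -0.0016]
4 xyz [0.0377, -0.1694, 0.0] rot [0.0, 0.0, 0.0]
3 xyz [0.0, 0.0, 0.1556] rot [0.0, 0.0, 0.0]
```

>>> {"fn": "apply_moves", "kwargs": {
  "xyz": [
    [0,0,-0.18],
    [0,0,-0.2],
    [0.038,-0.17,0],
    [0.038,-0.17,0],
    [0.038,-0.17,0],
    [0.038,-0.17,0],
    [0,0,0]
  ],
  "rot": [
    [0,0,0],
    [0,0,0],
    [0,0,0],
    [0,0,0],
    [0,0,0],
    [0,0,0],
    [0,0,0]
  ],
  "hand": [-1,-1,-1,-1,-1,-1,-1],
  "force": 50
}}

```text
clock: 10.28
position: [0.4168, 0.0276, 0.1518]
ee_rot: [-0.001, 0.177, 0.984, -0.001]
contact_force: [0.3, -0.8, -0.5]
width: 0.027
gripper_force: 50.8
```

```bash
python3 plan.py .42 .03 .011 160
```

```text
now [0.4168 0.0276 0.1518] yaw 159.58 q6 -1.31 w 0.027 t 10.275
3 xyz [[-0.0026, 0.0039, 0.1564], [-0.0025, 0.0038, 0.1564], [-0.0024, 0.0038, 0.1564]] rot [-0.0004, -0.0004, -0.0024]
```

>>> {"fn": "apply_moves", "kwargs": {
  "xyz": [
    [0,0,0.19],
    [0,0,0.19],
    [0,0,0.083],
    [0,0,0.004],
    [0,0,0],
    [0,0,0]
  ],
  "rot": [
    [0,0,0],
    [0,0,0],
    [0,0,0],
    [0,0,0],
    [0,0,0],
    [0,0,0]
  ],
  "hand": [-1,-1,-1,-1,-1,-1]
}}

```text
clock: 11.02
position: [0.4203, 0.0297, 0.0124]
ee_rot: [0.001, 0.175, 0.985, 0.0]
contact_force: [-0.8, -0.8, -0.3]
width: 0.0269
gripper_force: 53.6
```

```bash
python3 plan.py .42 .03 .010 160
```

```text
now [0.4203 0.0297 0.0124] yaw 159.83 q6 -1.31 w 0.0269 t 11.025
1 xyz [[0.0012, 0.0004, 0.0079]] rot [0.0004, 0.0018, -0.0028]
```

>>> {"fn": "apply_moves", "kwargs": {
  "xyz": [
    [0,0,0.006],
    [0,0,0],
    [0,0,0],
    [0,0,0],
    [0,0,0],
    [0,0,-0.1],
    [0,0,-0.2],
    [0,0,-0.2]
  ],
  "rot": [
    [0,0,0],
    [0,0,0],
    [0,0,0],
    [0,0,0],
    [0,0,0],
    [0,0,0],
    [0,0,0],
    [0,0,0]
  ],
  "hand": [-1,-1,-0.3,0.2,0.2,0.2,1,1]
}}

```text
clock: 12.02
position: [0.4189, 0.0296, 0.1613]
ee_rot: [-0.0, 0.175, 0.985, -0.0]
contact_force: [1.0, -0.1, -0.3]
width: 0.0843
gripper_force: 0.0
```

```bash
python3 plan.py .585 -.24 .27 160
```

```text
now [0.4189 0.0296 0.1613] yaw 159.81 q6 -1.31 w 0.0843 t 12.025
6 xyz [-0.1383, -0.1087, -0.0604] rot [-0.0001, -0.0001, -0.0005]
```

>>> {"fn": "apply_moves", "kwargs": {
  "xyz": [
    [-0.138,-0.109,-0.06],
    [-0.138,-0.109,-0.06],
    [-0.138,-0.109,-0.06],
    [-0.138,-0.109,-0.06],
    [-0.138,-0.109,-0.06],
    [-0.138,-0.109,-0.06],
    [0,0,0],
    [0,0,0]
  ],
  "rot": [
    [0,0,0],
    [0,0,0],
    [0,0,0],
    [0,0,0],
    [0,0,0],
    [0,0,0],
    [0,0,0],
    [0,0,0]
  ],
  "hand": [1,1,1,1,1,1,1,1]
}}

```text
clock: 13.02
position: [0.584, -0.2397, 0.267]
ee_rot: [-0.001, 0.175, 0.984, 0.001]
contact_force: [0.1, -0.2, -0.1]
width: 0.0856
gripper_force: 0.0
```

```bash
python3 - <<'E'
from h import *
import pickle
np.set_printoptions(precision=4,suppress=True)
c=snap('wrist');pickle.dump(c,open('c4.pkl','wb'))
print(proj(c,[.5872,-.165,.014]),proj(c,[.6085,-.309,.014]), status.get_state()['position'])
o=cv2.resize(c['px'],(784,588),interpolation=2); cv2.imwrite('pics/w4.png',cv2.convertScaleAbs(o,alpha=1.5,beta=10)[:,:,::-1])
E
```

```text
(np.float64(335.76389386807875), np.float64(157.94229960312165)) (np.float64(234.21721834692627), np.float64(211.6812246217836)) [ 0.5838 -0.2391  0.2671]
```

View pics/w4.png

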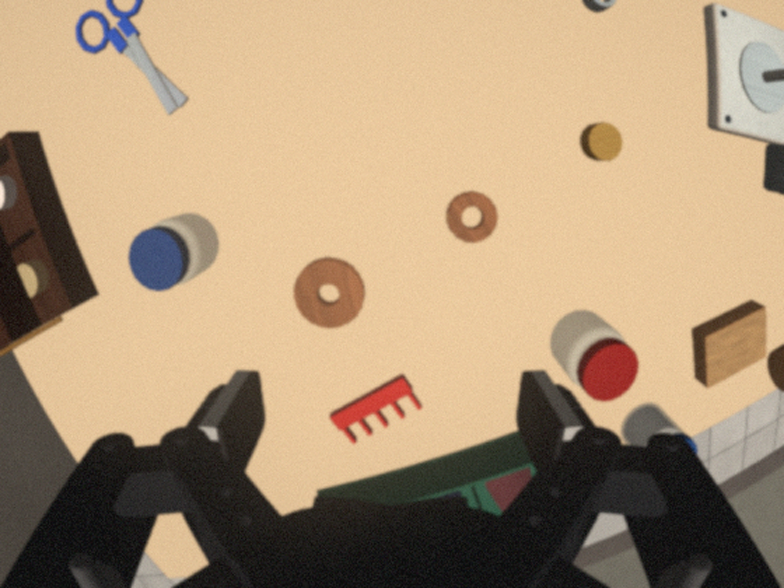

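Two reels: the wide one at (329,292), the narrow one at (471,217). I'll segment them for exact size and centre.

```bash
cat > seg.py <<'E'
from h import *
def reels(c,P,z=.014,win=45):
    """fit outer circle of the reel's top flange near predicted world point P"""
    u,v=proj(c,[P[0],P[1],z]); hsv=cv2.cvtColor(c['px'],cv2.COLOR_RGB2HSV).astype(int)
    m=((hsv[...,0]<13)&(hsv[...,1]>105)).astype(np.uint8)
    y0,x0=max(0,int(v-win)),max(0,int(u-win)); k=np.zeros_like(m); k[y0:int(v+win),x0:int(u+win)]=m[y0:int(v+win),x0:int(u+win)]
    cs,_=cv2.findContours(k,cv2.RETR_EXTERNAL,cv2.CHAIN_APPROX_NONE)
    q=max(cs,key=cv2.contourArea)[:,0,:]
    W=np.array([onz(c,a,b,z)[:2] for a,b in q])
    (x,y),r=cv2.minEnclosingCircle((W*1000).astype(np.float32))
    e=cv2.fitEllipse((W*1000).astype(np.float32))
    return [x,y,r],e
E
python3 - <<'E'
from seg import *
import pickle
c=pickle.load(open('c4.pkl','rb')); t=pickle.load(open('c0.pkl','rb'))['top']
for P in ([.5872,-.165],[.6085,-.309]):
    print(reels(c,P)); print(reels(t,P,win=22))
print(c['px'][292*10//14-8, int(329/1.4)+10], c['px'][100,150])
for p in ((471,217),(329,292)):print(onz(c,p[0]/1.4,p[1]/1.4,.014))
E
```

```text
([583.5569458007812, -162.67965698242188, 22.38706398010254], ((583.751220703125, -162.19520568847656), (41.26296615600586, 42.5575065612793), 104.78731536865234))
([585.9346313476562, -161.60476684570312, 21.863924026489258], ((586.0762329101562, -162.06600952148438), (38.25048065185547, 41.5072021484375), 69.89775848388672))
([606.0699462890625, -306.7862854003906, 33.04387664794922], ((605.4143676757812, -307.10504150390625), (61.071998596191406, 62.928462982177734), 45.47413635253906))
([608.2650756835938, -306.5894470214844, 31.955978393554688], ((607.87744140625, -306.79669189453125), (58.610599517822266, 62.19269561767578), 74.2684097290039))
[101  66  44] [146 127  95]
[ 0.58396945 -0.16304666  0.014     ]
[ 0.60499658 -0.30646048  0.014     ]
```

```bash
python3 plan.py .606 -.307 .08 160
```

```text
now [ 0.5838 -0.2391  0.2671] yaw 159.83 q6 -1.72 w 0.0855 t 13.075
4 xyz [-0.0372, -0.0469, 0.1558] rot [0.0002, -0.0006, -0.0007]
```

>>> {"fn": "apply_moves", "kwargs": {
  "xyz": [
    [-0.037,-0.047,0.156],
    [-0.037,-0.047,0.156],
    [-0.037,-0.047,0.156],
    [-0.037,-0.047,0.156],
    [0,0,0.16],
    [0,0,0.09],
    [0,0,0],
    [0,0,0]
  ],
  "rot": [
    [0,0,0],
    [0,0,0],
    [0,0,0],
    [0,0,0],
    [0,0,0],
    [0,0,0],
    [0,0,0],
    [0,0,0]
  ],
  "hand": [1,1,1,1,1,1,1,1]
}}

```text
clock: 14.08
position: [0.6076, -0.3081, 0.0072]
ee_rot: [0.001, 0.175, 0.985, -0.0]
contact_force: [1.3, 0.6, -0.2]
width: 0.0855
gripper_force: 0.0
```

```bash
python3 - <<'E'
from h import *
s=status.get_state();print(s['position'],s['contact_force'])
c=snap('side'); u,v=proj(c,[.606,-.307,.01]); u,v=int(u),int(v)
o=cv2.resize(c['px'][v-50:v+30,u-55:u+55],None,fx=6,fy=6,interpolation=2); cv2.imwrite('pics/s5.png',cv2.convertScaleAbs(o,alpha=1.5,beta=10)[:,:,::-1])
E
```

```text
[ 0.60763887 -0.30811231  0.00717177] [ 1.31866058  0.59877632 -0.19983185]
```

View pics/s5.png

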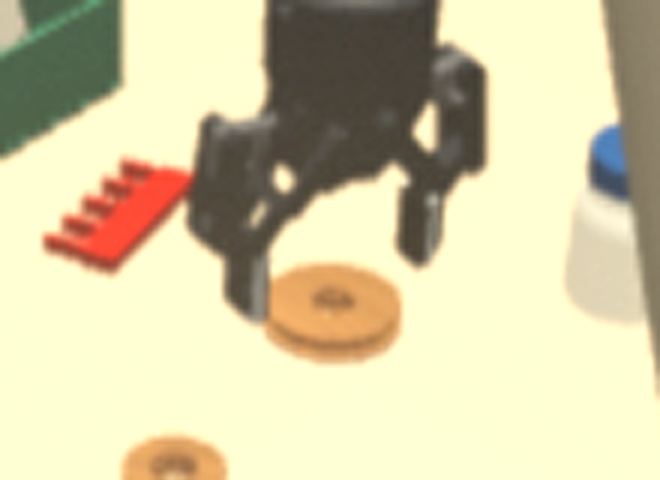

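>>> {"fn": "apply_moves", "kwargs": {
  "xyz": [
    [0.002,0.002,0.02],
    [0,0,0.017],
    [0,0,0],
    [0,0,0],
    [0,0,0],
    [0,0,0],
    [0,0,0],
    [0,0,0]
  ],
  "rot": [
    [0,0,0],
    [0,0,0],
    [0,0,0],
    [0,0,0],
    [0,0,0],
    [0,0,0],
    [0,0,0],
    [0,0,0]
  ],
  "hand": [1,1,1,-1,-1,-1,-1,-1],
  "force": 40
}}

```text
clock: 15.12
position: [0.607, -0.308, -0.0046]
ee_rot: [0.001, 0.175, 0.985, -0.0]
contact_force: [-0.1, -0.3, 6.3]
width: 0.0647
gripper_force: 44.5
```

```bash
python3 plan.py .606 -.307 .16 160, .5322 .2055 .16 160 , .5322 .2055 .036 160
```

```text
now [ 0.607  -0.308  -0.0046] yaw 159.81 q6 -1.79 w 0.0647 t 15.125
3 xyz [0.0012, 0.0006, -0.1829] rot [-0.0001, 0.0004, -0.001]
9 xyz [0.0906, 0.169, 0.0] rot [0.0, 0.0, 0.0]
3 xyz [0.0, 0.0, 0.1378] rot [0.0, 0.0, 0.0]
```

>>> {"fn": "apply_moves", "kwargs": {
  "xyz": [
    [0,0,-0.1],
    [0,0,-0.18],
    [0,0,-0.2],
    [0.04,0.08,-0.07],
    [0.09,0.17,0],
    [0.09,0.17,0],
    [0.09,0.17,0],
    [0.09,0.17,0]
  ],
  "rot": [
    [0,0,0],
    [0,0,0],
    [0,0,0],
    [0,0,0],
    [0,0,0],
    [0,0,0],
    [0,0,0],
    [0,0,0]
  ],
  "hand": [-1,-1,-1,-1,-1,-1,-1,-1]
}}

```text
clock: 16.12
position: [0.5709, -0.0495, 0.1583]
ee_rot: [-0.001, 0.175, 0.985, 0.0]
contact_force: [1.5, -0.5, -0.8]
width: 0.065
gripper_force: 44.5
```

>>> {"fn": "apply_moves", "kwargs": {
  "xyz": [
    [0.09,0.17,0],
    [0.09,0.17,0],
    [0.09,0.17,0],
    [0,0,0]
  ],
  "rot": [
    [0,0,0],
    [0,0,0],
    [0,0,0],
    [0,0,0]
  ],
  "hand": [-1,-1,-1,-1]
}}

```text
clock: 16.62
position: [0.5468, 0.1236, 0.1583]
ee_rot: [-0.002, 0.172, 0.985, 0.0]
contact_force: [0.3, -0.5, -1.0]
width: 0.0648
gripper_force: 44.5
```

```bash
python3 - <<'E'
from seg import *
s=status.get_state();p=s['position'];print(p,s['width'])
c=snap('wrist')
# reel top in held pose: tcp z + ~0.018
for dz in (.018,):
    try: print(reels(c,p[:2],p[2]+dz,120))
    except Exception as e: print(e)
cv2.imwrite('pics/w6.png',cv2.convertScaleAbs(cv2.resize(c['px'],(784,588)),alpha=1.5,beta=10)[:,:,::-1])
E
python3 plan.py .5322 .2055 .16 160 , .5322 .2055 .036 160
```

```text
[0.54677021 0.12360693 0.15832613] 0.06484591356629064
([546.3323364257812, 124.58522033691406, 34.78042984008789], ((546.2817993164062, 124.07750701904297), (65.92516326904297, 66.9885482788086), 71.8231430053711))
now [0.5475 0.1214 0.1584] yaw 160.06 q6 -1.13 w 0.0648 t 16.675
2 xyz [0.0719, 0.1231, -0.0026] rot [-0.0006, -0.0011, 0.0005]
3 xyz [0.0, 0.0, 0.1378] rot [0.0, 0.0, 0.0]
```

View pics/w6.png

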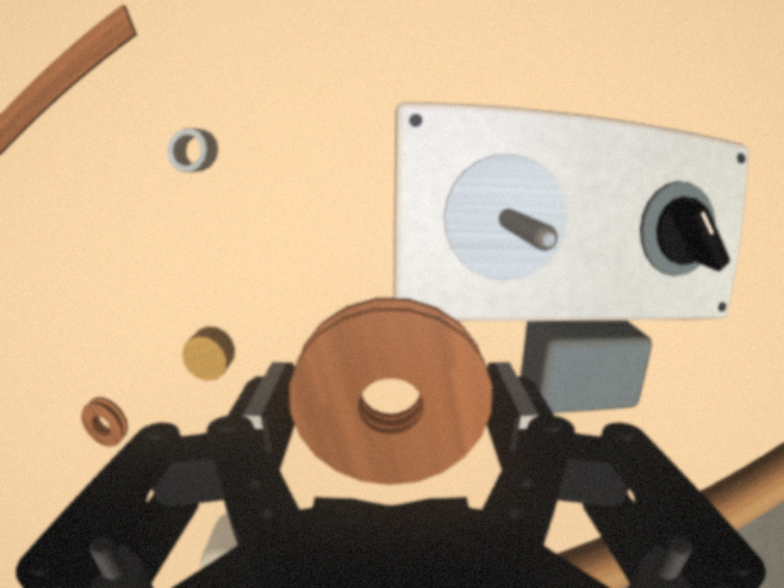

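Reel held level and centred on the TCP (bore at (391,402)). The knob points to released, and the keeper stands at (190,150). Now cross-check the spindle from this view.

```bash
python3 - <<'E'
from h import *
c=snap('wrist')
print(onz(c,546/1.4,238/1.4,.104),onz(c,505/1.4,216/1.4,.028),onz(c,190/1.4,150/1.4,.022), status.get_state()['position'])
E
python3 plan.py .5325 .205 .16 160 , .5325 .205 .036 160
```

```text
[0.53280549 0.20281986 0.104     ] [0.53188458 0.20241714 0.028     ] [0.42131682 0.02925582 0.022     ] [0.54816265 0.11993144 0.15859536]
now [0.5482 0.1199 0.1586] yaw 159.95 q6 -1.13 w 0.0648 t 16.725
2 xyz [0.0731, 0.1242, -0.0024] rot [-0.0007, -0.0008, -0.0004]
3 xyz [0.0, 0.0, 0.1378] rot [0.0, 0.0, 0.0]
```

>>> {"fn": "apply_moves", "kwargs": {
  "xyz": [
    [0.073,0.124,-0.002],
    [0.073,0.124,-0.002],
    [0,0,0],
    [0,0,0],
    [0,0,0]
  ],
  "rot": [
    [0,0,0],
    [0,0,0],
    [0,0,0],
    [0,0,0],
    [0,0,0]
  ],
  "hand": [-1,-1,-1,-1,-1]
}}

```text
clock: 17.35
position: [0.5343, 0.2025, 0.1606]
ee_rot: [-0.0, 0.176, 0.984, -0.0]
contact_force: [-0.7, 1.0, -0.5]
width: 0.0648
gripper_force: 44.6
```

```bash
python3 plan.py .5325 .205 .12 160; python3 - <<'E'
from h import *
c=snap('wrist')
cv2.imwrite('pics/w7.png',cv2.convertScaleAbs(cv2.resize(c['px'][180:360,180:380],None,fx=3,fy=3,interpolation=2),alpha=1.5,beta=10)[:,:,::-1])
E
```

```text
now [0.5343 0.2025 0.1606] yaw 159.7 q6 -0.98 w 0.0648 t 17.35
1 xyz [[0.0086, 0.0058, 0.1352]] rot [-0.0008, 0.0, -0.005]
```

View pics/w7.png

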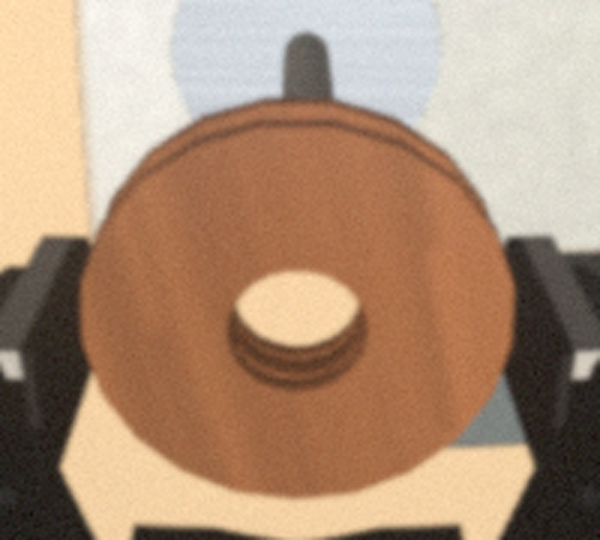

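Spindle at x≈308 versus reel centre 298, so the reel needs about 2.5 mm along tool +y and 2.5 mm along +x before it goes down.

>>> {"fn": "apply_moves", "kwargs": {
  "xyz": [
    [0.0085,0.0083,0],
    [0,0,0],
    [0,0,0.1],
    [0,0,0.1],
    [0,0,0]
  ],
  "rot": [
    [0,0,0],
    [0,0,0],
    [0,0,0],
    [0,0,0],
    [0,0,0]
  ],
  "hand": [-1,-1,-1,-1,-1]
}}

```text
clock: 18.02
position: [0.5306, 0.2068, 0.0988]
ee_rot: [-0.002, 0.175, 0.985, -0.001]
contact_force: [-0.1, -0.4, -0.6]
width: 0.0648
gripper_force: 44.6
```

```bash
python3 plan.py .5325 .2055 .036 160
```

```text
now [0.5306 0.2068 0.0988] yaw 159.82 q6 -0.97 w 0.0648 t 18.025
2 xyz [[-0.0043, -0.0006, 0.1046], [-0.004, -0.0008, 0.1046]] rot [-0.0015, -0.0021, -0.0015]
```

>>> {"fn": "apply_moves", "kwargs": {
  "xyz": [
    [0,0,0.02],
    [0,0,0],
    [0,0,0],
    [0,0,0]
  ],
  "rot": [
    [0,0,0],
    [0,0,0],
    [0,0,0],
    [0,0,0]
  ],
  "hand": [-1,-1,-1,-1]
}}

```text
clock: 18.52
position: [0.5329, 0.2075, 0.0954]
ee_rot: [0.001, 0.175, 0.985, 0.0]
contact_force: [0.2, 0.5, -0.2]
width: 0.0649
gripper_force: 44.6
```

```bash
python3 plan.py .5325 .2055 .036 160; python3 -c "
from h import *
print(status.get_state()['contact_force'])"
```

```text
now [0.5329 0.2075 0.0954] yaw 159.82 q6 -0.97 w 0.0649 t 18.525
1 xyz [[-0.0009, -0.0067, 0.198]] rot [0.0006, 0.001, -0.0031]
[ 0.15826548  0.51072528 -0.23604322]
```

>>> {"fn": "apply_moves", "kwargs": {
  "xyz": [
    [0,-0.003,0.05],
    [0,0,0.05],
    [0,0,0.05],
    [0,0,0.04],
    [0,0,0]
  ],
  "rot": [
    [0,0,0],
    [0,0,0],
    [0,0,0],
    [0,0,0],
    [0,0,0]
  ],
  "hand": [-1,-1,-1,-1,-1]
}}

```text
clock: 19.15
position: [0.5312, 0.2063, 0.0363]
ee_rot: [-0.001, 0.175, 0.985, -0.001]
contact_force: [-0.3, 0.0, -0.8]
width: 0.0646
gripper_force: 44.6
```

>>> {"fn": "apply_moves", "kwargs": {
  "xyz": [
    [0,0,0.006],
    [0,0,0],
    [0,0,0],
    [0,0,0],
    [0,0,-0.1],
    [0,0,-0.18],
    [0,0,-0.2],
    [0,0,-0.1]
  ],
  "rot": [
    [0,0,0],
    [0,0,0],
    [0,0,0],
    [0,0,0],
    [0,0,0],
    [0,0,0],
    [0,0,0],
    [0,0,0]
  ],
  "hand": [-1,0.7,0.9,1,1,1,1,1]
}}

```text
clock: 20.15
position: [0.5336, 0.2069, 0.214]
ee_rot: [0.003, 0.175, 0.985, 0.001]
contact_force: [-0.3, 0.2, 0.5]
width: 0.0856
gripper_force: 0.0
```

```bash
python3 - <<'E'
from seg import *
c=snap('wrist');t=snap('top')
for z in (.042,): print(reels(c,[.532,.2055],z,70))
print(reels(t,[.584,-.1625],.014,22))
t1=snap('side'); print(reels(t1,[.532,.2055],.042,30))
E
python3 plan.py .575 -.12 .22 160
```

```text
([532.0636596679688, 206.9408721923828, 32.21556854248047], ((532.1583251953125, 206.83631896972656), (62.35817337036133, 63.590904235839844), 66.93062591552734))
([586.1133422851562, -163.2572479248047, 21.91900634765625], ((586.2984008789062, -162.23001098632812), (38.58591079711914, 41.7279052734375), 76.41767883300781))
now [0.5331 0.2068 0.212 ] yaw 159.82 q6 -0.97 w 0.0852 t 20.3
6 xyz [-0.0845, -0.1624, -0.0045] rot [0.0004, 0.0006, -0.0005]Traceback (most recent call last):
  File "<stdin>", line 5, in <module>
  File "seg.py", line 8, in reels
    q=max(cs,key=cv2.contourArea)[:,0,:]
      ~~~^^^^^^^^^^^^^^^^^^^^^^^^
ValueError: max() iterable argument is empty
```

Reel a seated within 2 mm of the axis (apparent size fits the height). Now reel c.

>>> {"fn": "apply_moves", "kwargs": {
  "xyz": [
    [-0.085,-0.162,-0.004],
    [-0.085,-0.162,-0.004],
    [-0.085,-0.162,-0.004],
    [-0.085,-0.162,-0.004],
    [-0.085,-0.162,-0.004],
    [-0.085,-0.162,-0.004],
    [0,0,0],
    [0,0,0]
  ],
  "rot": [
    [0,0,0],
    [0,0,0],
    [0,0,0],
    [0,0,0],
    [0,0,0],
    [0,0,0],
    [0,0,0],
    [0,0,0]
  ],
  "hand": [1,1,1,1,1,1,1,1]
}}

```text
clock: 21.3
position: [0.5741, -0.1194, 0.2154]
ee_rot: [-0.002, 0.176, 0.984, 0.001]
contact_force: [-0.3, -0.0, -0.8]
width: 0.0854
gripper_force: 0.0
```

>>> {"fn": "apply_moves", "kwargs": {
  "xyz": [
    [0,0,0],
    [0,0,0]
  ],
  "rot": [
    [0,0,0],
    [0,0,0]
  ],
  "hand": [1,1]
}}

```text
clock: 21.55
position: [0.575, -0.1186, 0.2171]
ee_rot: [-0.0, 0.174, 0.985, 0.0]
contact_force: [-0.3, 0.1, -0.1]
width: 0.0857
gripper_force: 0.0
```

```bash
python3 - <<'E'
from seg import *
for _ in range(3):
    c=snap('wrist'); print(reels(c,[.585,-.1625],.014,45), status.get_state()['position'])
E
python3 plan.py .5845 -.1625 .06 160, .5845 -.1625 -.003 160
```

```text
([583.6185302734375, -161.06674194335938, 22.955211639404297], ((583.2623291015625, -161.1250762939453), (41.618099212646484, 43.42936325073242), 52.39754104614258)) [ 0.57506095 -0.1187154   0.21723747]
([583.6553344726562, -160.67013549804688, 22.823375701904297], ((583.3474731445312, -161.26553344726562), (40.75051498413086, 43.366676330566406), 46.76701736450195)) [ 0.57511916 -0.11893623  0.21732474]
([583.8301391601562, -160.8067169189453, 22.887950897216797], ((583.3833618164062, -161.08767700195312), (41.37145233154297, 43.12125778198242), 56.77927780151367)) [ 0.57516079 -0.11914734  0.21733108]
now [ 0.5752 -0.1191  0.2173] yaw 159.88 q6 -1.54 w 0.0856 t 21.7
3 xyz [-0.0263, -0.0417, 0.1748] rot [0.0, 0.0001, -0.0006]
2 xyz [0.0, 0.0, 0.105] rot [0.0, 0.0, 0.0]
```

>>> {"fn": "apply_moves", "kwargs": {
  "xyz": [
    [-0.026,-0.041,0.175],
    [-0.026,-0.041,0.175],
    [-0.026,-0.041,0.175],
    [0,0,0.15],
    [0,0,0.045],
    [0,0,0],
    [0,0,0],
    [0,0,0]
  ],
  "rot": [
    [0,0,0],
    [0,0,0],
    [0,0,0],
    [0,0,0],
    [0,0,0],
    [0,0,0],
    [0,0,0],
    [0,0,0]
  ],
  "hand": [1,1,0.8,0.5,0.5,0.5,-1,-1]
}}

```text
clock: 22.7
position: [0.5863, -0.1632, 0.0037]
ee_rot: [0.002, 0.175, 0.985, -0.001]
contact_force: [-0.4, 0.2, 3.6]
width: 0.0437
gripper_force: 41.1
```

>>> {"fn": "apply_moves", "kwargs": {
  "xyz": [
    [0,0,0],
    [0,0,0],
    [0,0,0],
    [0,0,0]
  ],
  "rot": [
    [0,0,0],
    [0,0,0],
    [0,0,0],
    [0,0,0]
  ],
  "hand": [-1,-1,-1,-1]
}}

```text
clock: 23.2
position: [0.5863, -0.1632, 0.0037]
ee_rot: [0.002, 0.175, 0.985, -0.0]
contact_force: [-0.7, 0.5, 7.0]
width: 0.0439
gripper_force: 41.3
```

```bash
python3 plan.py .5845 -.1615 .16 160, .545 .15 .16 160
```

```text
now [ 0.5863 -0.1632  0.0037] yaw 159.82 q6 -1.6 w 0.0439 t 23.2
3 xyz [0.0016, 0.0011, -0.1737] rot [0.0, 0.0016, -0.001]
6 xyz [0.0798, 0.1551, 0.0] rot [0.0, 0.0, 0.0]
```

>>> {"fn": "apply_moves", "kwargs": {
  "xyz": [
    [0,0,-0.1],
    [0,0,-0.2],
    [0,0,-0.2],
    [0.07,0.14,-0.02],
    [0.08,0.155,0],
    [0.08,0.155,0],
    [0.08,0.155,0],
    [0.08,0.155,0]
  ],
  "rot": [
    [0,0,0],
    [0,0,0],
    [0,0,0],
    [0,0,0],
    [0,0,0],
    [0,0,0],
    [0,0,0],
    [0,0,0]
  ],
  "hand": [-1,-1,-1,-1,-1,-1,-1,-1]
}}

```text
clock: 24.2
position: [0.5529, 0.0933, 0.1581]
ee_rot: [0.001, 0.175, 0.985, 0.0]
contact_force: [0.1, -0.3, -0.8]
width: 0.0434
gripper_force: 40.9
```

>>> {"fn": "apply_moves", "kwargs": {
  "xyz": [
    [0.08,0.155,0],
    [0,0,0],
    [0,0,0],
    [0,0,0]
  ],
  "rot": [
    [0,0,0],
    [0,0,0],
    [0,0,0],
    [0,0,0]
  ],
  "hand": [-1,-1,-1,-1]
}}

```text
clock: 24.7
position: [0.547, 0.1424, 0.1574]
ee_rot: [0.0, 0.176, 0.984, -0.0]
contact_force: [0.2, 0.9, -0.2]
width: 0.0431
gripper_force: 40.9
```

```bash
python3 - <<'E'
from seg import *
s=status.get_state();p=s['position'];print(p,s['width'])
c=snap('wrist')
try: print(reels(c,p[:2],p[2]+.0103,60))
except Exception as e: print(e)
cv2.imwrite('pics/x8.png',c['px'][:,:,::-1])
print(reels(c,[.532,.2055],.042,70))
E
python3 plan.py .5322 .2057 .16 160
```

```text
[0.54704471 0.14242358 0.15742766] 0.04314845501533242
([544.1961669921875, 144.30401611328125, 24.41018295288086], ((544.078125, 143.65480041503906), (44.609989166259766, 47.42723083496094), 69.77810668945312))
([532.0191650390625, 206.52337646484375, 32.460750579833984], ((532.2579345703125, 206.26821899414062), (62.67494583129883, 64.05503845214844), 122.48435974121094))
now [0.5471 0.1424 0.1573] yaw 159.72 q6 -1.08 w 0.0435 t 24.75
2 xyz [[0.0598, 0.0904, -0.0045], [0.0596, 0.0906, -0.0045]] rot [-0.0001, 0.0002, -0.0024]
```

```bash
python3 plan.py .5347 .2047 .16 160
```

```text
now [0.5471 0.1424 0.1573] yaw 159.72 q6 -1.08 w 0.0435 t 24.75
2 xyz [[0.0553, 0.0903, -0.0045], [0.0551, 0.0905, -0.0045]] rot [-0.0001, 0.0002, -0.0024]
```

>>> {"fn": "apply_moves", "kwargs": {
  "xyz": [
    [0.055,0.09,-0.004],
    [0.055,0.09,-0.004],
    [0,0,0],
    [0,0,0],
    [0,0,0],
    [0,0,0]
  ],
  "rot": [
    [0,0,0],
    [0,0,0],
    [0,0,0],
    [0,0,0],
    [0,0,0],
    [0,0,0]
  ],
  "hand": [-1,-1,-1,-1,-1,-1]
}}

```text
clock: 25.5
position: [0.5347, 0.2048, 0.1595]
ee_rot: [0.0, 0.176, 0.984, -0.0]
contact_force: [-0.5, 0.4, 0.2]
width: 0.0438
gripper_force: 41.0
```

```bash
python3 plan.py .5347 .2047 .105 160; python3 - <<'E'
from seg import *
p=status.get_state()['position'];c=snap('wrist'); print(p,reels(c,p[:2],p[2]+.0103,60)[0]); print(status.get_state()['position'])
E
```

```text
now [0.5347 0.2048 0.1595] yaw 159.74 q6 -0.97 w 0.0438 t 25.5
1 xyz [[-0.0003, -0.0004, 0.1818]] rot [-0.0003, 0.0001, -0.0043]
[0.5346667  0.20484652 0.15953507] [528.7581176757812, 207.5226287841797, 27.42290687561035]
[0.5346105  0.20498923 0.15953593]
```

>>> {"fn": "apply_moves", "kwargs": {
  "xyz": [
    [0,0,0.09],
    [0,0,0.08],
    [0,0,0.06],
    [0,0,0.06],
    [0,0,0.06],
    [0,0,0]
  ],
  "rot": [
    [0,0,0],
    [0,0,0],
    [0,0,0],
    [0,0,0],
    [0,0,0],
    [0,0,0]
  ],
  "hand": [-1,-1,-1,-1,-1,-1]
}}

```text
clock: 26.3
position: [0.5334, 0.2051, 0.0533]
ee_rot: [-0.001, 0.175, 0.984, -0.001]
contact_force: [0.4, -0.1, -0.1]
width: 0.0434
gripper_force: 41.0
```

```bash
python3 plan.py .5347 .2047 .048 160
```

```text
now [0.5334 0.2051 0.0533] yaw 159.79 q6 -0.97 w 0.0434 t 26.3
1 xyz [[-0.0046, 0.0001, 0.0178]] rot [-0.0019, -0.0025, -0.0035]
```

Threaded with no contact force. Lower the rest, release and rise.

>>> {"fn": "apply_moves", "kwargs": {
  "xyz": [
    [0,0,0.016],
    [0,0,0],
    [0,0,0],
    [0,0,0],
    [0,0,-0.1],
    [0,0,-0.18],
    [0,0,-0.2],
    [0,0,-0.06]
  ],
  "rot": [
    [0,0,0],
    [0,0,0],
    [0,0,0],
    [0,0,0],
    [0,0,0],
    [0,0,0],
    [0,0,0],
    [0,0,0]
  ],
  "hand": [-1,0.3,0.7,0.8,1,1,1,1]
}}

```text
clock: 27.3
position: [0.5365, 0.2063, 0.2167]
ee_rot: [0.004, 0.175, 0.985, 0.002]
contact_force: [0.6, 1.4, -0.3]
width: 0.0849
gripper_force: 0.0
```

>>> {"fn": "apply_moves", "kwargs": {
  "xyz": [
    [0,0,0],
    [0,0,0],
    [0,0,0]
  ],
  "rot": [
    [0,0,0],
    [0,0,0],
    [0,0,0]
  ],
  "hand": [1,1,1]
}}

```text
clock: 27.68
position: [0.5335, 0.2055, 0.21]
ee_rot: [-0.002, 0.175, 0.985, -0.001]
contact_force: [-0.2, 0.3, -0.4]
width: 0.0853
gripper_force: 0.0
```

```bash
python3 - <<'E'
from h import *
c=snap('wrist');s=snap('side')
print(status.get_state()['position'], [proj(c,[.532,.206,z]) for z in(.028,.042,.056,.104)])
cv2.imwrite('pics/x9s.png',s['px'][:,:,::-1])
a=cv2.resize(c['px'][140:250,190:360],None,fx=3.5,fy=3.5,interpolation=2)
u,v=[int(q) for q in proj(s,[.532,.206,.05])]
b=cv2.resize(s['px'][v-40:v+35,u-55:u+55],None,fx=5,fy=5,interpolation=2)
b=b[:, :]; o=np.zeros((600,800,3),np.uint8)
b=cv2.resize(b,(308,210)); o[:385,:595]=a; o[388:598,:308]=b
k=cv2.resize(s['px'][v-40:v+35,u-55:u+55],(490,210),interpolation=2)
cv2.imwrite('pics/w9.png',cv2.convertScaleAbs(o,alpha=1.5,beta=10)[:,:,::-1])
E
python3 plan.py .42 .03 .15 160
```

```text
[0.53383254 0.20552717 0.21038749] [(np.float64(278.7969946714624), np.float64(186.7669593800019)), (np.float64(278.7817036021582), np.float64(189.84201088864276)), (np.float64(278.7650477026008), np.float64(193.19028189003254)), (np.float64(278.69469637435805), np.float64(207.3184103975795))]
now [0.5338 0.2055 0.2104] yaw 159.81 q6 -0.97 w 0.0854 t 27.775
4 xyz [0.0384, -0.1699, 0.0507] rot [-0.0004, -0.0005, -0.0008]
```

View pics/w9.png

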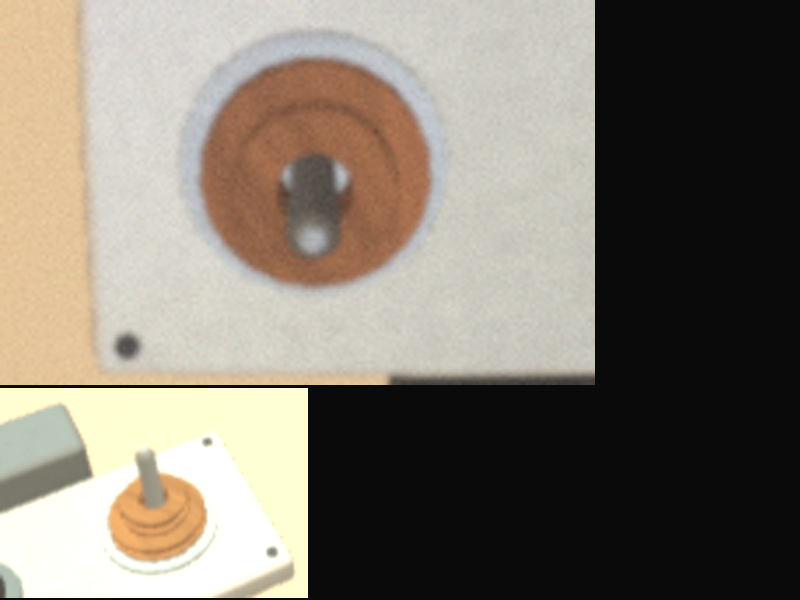

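Both reels sit flat and concentric (wide ring centred at (316,172), small one on top). Now fetch the keeper.

```bash
python3 plan.py .4203 .0297 .15 160
```

```text
now [0.5338 0.2055 0.2104] yaw 159.81 q6 -0.97 w 0.0854 t 27.775
4 xyz [0.0381, -0.1701, 0.0507] rot [-0.0004, -0.0005, -0.0008]
```

>>> {"fn": "apply_moves", "kwargs": {
  "xyz": [
    [0.038,-0.17,0.051],
    [0.038,-0.17,0.051],
    [0.038,-0.17,0.051],
    [0.038,-0.17,0.051],
    [0,0,0],
    [0,0,0],
    [0,0,0]
  ],
  "rot": [
    [0,0,0],
    [0,0,0],
    [0,0,0],
    [0,0,0],
    [0,0,0],
    [0,0,0],
    [0,0,0]
  ],
  "hand": [1,1,1,1,1,1,1]
}}

```text
clock: 28.65
position: [0.4225, 0.0306, 0.1509]
ee_rot: [0.001, 0.175, 0.985, 0.0]
contact_force: [1.0, 0.8, 0.4]
width: 0.0852
gripper_force: 0.0
```

```bash
python3 plan.py .4203 .0297 .011 160
```

```text
now [0.4225 0.0306 0.1509] yaw 159.88 q6 -1.31 w 0.0852 t 28.65
3 xyz [0.0021, -0.0019, 0.1555] rot [0.0002, 0.0004, -0.0007]
```

>>> {"fn": "apply_moves", "kwargs": {
  "xyz": [
    [0.003,-0.003,0.18],
    [0.003,-0.003,0.18],
    [0,0,0.1],
    [0,0,0.006],
    [0,0,0],
    [0,0,0],
    [0,0,0],
    [0,0,0]
  ],
  "rot": [
    [0,0,0],
    [0,0,0],
    [0,0,0],
    [0,0,0],
    [0,0,0],
    [0,0,0],
    [0,0,0],
    [0,0,0]
  ],
  "hand": [1,0.5,0.2,0.2,-1,-1,-1,-1]
}}

```text
clock: 29.65
position: [0.4204, 0.0289, 0.012]
ee_rot: [0.002, 0.175, 0.984, 0.0]
contact_force: [-0.1, 1.3, 8.0]
width: 0.0275
gripper_force: 40.2
```

>>> {"fn": "apply_moves", "kwargs": {
  "xyz": [
    [0,0,0],
    [0,0,0]
  ],
  "rot": [
    [0,0,0],
    [0,0,0]
  ],
  "hand": [-1,-1]
}}

```text
clock: 29.9
position: [0.4204, 0.0289, 0.012]
ee_rot: [0.002, 0.175, 0.984, 0.0]
contact_force: [0.1, 1.3, 7.1]
width: 0.0274
gripper_force: 40.2
```

```bash
python3 plan.py .4203 .0297 .16 160, .5325 .2055 .16 160
```

```text
now [0.4204 0.0289 0.012 ] yaw 159.79 q6 -1.32 w 0.0274 t 29.9
3 xyz [-0.0002, 0.001, -0.1644] rot [0.0004, 0.0011, -0.0012]
4 xyz [-0.0378, 0.1696, 0.0] rot [0.0, 0.0, 0.0]
```

>>> {"fn": "apply_moves", "kwargs": {
  "xyz": [
    [0,0,-0.12],
    [0,0,-0.19],
    [0,0,-0.19],
    [-0.038,0.17,0],
    [-0.038,0.17,0],
    [-0.038,0.17,0],
    [-0.03,0.136,0],
    [0,0,0]
  ],
  "rot": [
    [0,0,0],
    [0,0,0],
    [0,0,0],
    [0,0,0],
    [0,0,0],
    [0,0,0],
    [0,0,0],
    [0,0,0]
  ],
  "hand": [-1,-1,-1,-1,-1,-1,-1,-1],
  "force": 50
}}

```text
clock: 30.9
position: [0.5276, 0.198, 0.1606]
ee_rot: [0.0, 0.174, 0.985, 0.0]
contact_force: [-0.6, -0.1, -0.6]
width: 0.027
gripper_force: 49.6
```

>>> {"fn": "apply_moves", "kwargs": {
  "xyz": [
    [0,0,0],
    [0,0,0],
    [0,0,0]
  ],
  "rot": [
    [0,0,0],
    [0,0,0],
    [0,0,0]
  ],
  "hand": [-1,-1,-1]
}}

```text
clock: 31.28
position: [0.5259, 0.195, 0.161]
ee_rot: [0.0, 0.176, 0.984, -0.0]
contact_force: [0.8, -0.2, -0.2]
width: 0.0271
gripper_force: 49.6
```

```bash
python3 - <<'E'
from h import *
s=status.get_state();p=s['position'];c=snap('wrist')
u,v=proj(c,[p[0],p[1],p[2]+.010]); R1=16
hsv=cv2.cvtColor(c['px'],cv2.COLOR_RGB2HSV)
print(p,u,v)
# grayscale crop: print ring estimate via Hough on top face
g=cv2.cvtColor(c['px'],cv2.COLOR_RGB2GRAY)
x0,y0=int(u)-45,int(v)-45; cr=cv2.resize(g[y0:y0+90,x0:x0+90],None,fx=4,fy=4,interpolation=2)
h=cv2.HoughCircles(cr,cv2.HOUGH_GRADIENT,1.5,20,param1=80,param2=35,minRadius=50,maxRadius=140)
if h is not None:
    for a,b,r in h[0][:5]: print(a/4+x0,b/4+y0,r/4,onz(c,a/4+x0,b/4+y0,p[2]+.010))
E
python3 plan.py .5325 .2055 .16 160
```

```text
[0.52588077 0.19496779 0.16101768] 278.4264346514966 279.4710583152543
278.9375 275.8125 29.712502 [0.52412225 0.1958678  0.17101768]
278.9375 261.1875 28.587502 [0.51697641 0.19848959 0.17101768]
279.3125 254.0625 21.425 [0.51366672 0.19988457 0.17101768]
277.8125 280.6875 30.95 [0.5263986  0.19447065 0.17101768]
274.8125 257.8125 23.4125 [0.51472704 0.19731886 0.17101768]
now [0.526  0.1951 0.161 ] yaw 159.75 q6 -0.99 w 0.0271 t 31.325
1 xyz [[-0.0082, 0.04, 0.0034]] rot [-0.0001, 0.0002, -0.0042]
```

>>> {"fn": "apply_moves", "kwargs": {
  "xyz": [
    [-0.006,0.041,0],
    [0,0,0],
    [0,0,0],
    [0,0,0]
  ],
  "rot": [
    [0,0,0],
    [0,0,0],
    [0,0,0],
    [0,0,0]
  ],
  "hand": [-1,-1,-1,-1]
}}

```text
clock: 31.82
position: [0.5321, 0.2068, 0.1607]
ee_rot: [-0.0, 0.175, 0.985, -0.0]
contact_force: [1.0, -0.1, -1.2]
width: 0.0272
gripper_force: 49.6
```

```bash
python3 plan.py .5323 .2058 .071 160
```

```text
now [0.5321 0.2068 0.1607] yaw 159.82 q6 -0.97 w 0.0272 t 31.825
2 xyz [-0.0009, -0.0014, 0.1494] rot [-0.0002, -0.0001, -0.0015]
```

>>> {"fn": "apply_moves", "kwargs": {
  "xyz": [
    [0,-0.002,0.08],
    [0,0,0.06],
    [0,0,0.05],
    [0,0,0.05],
    [0,0,0.05],
    [0,0,0]
  ],
  "rot": [
    [0,0,0],
    [0,0,0],
    [0,0,0],
    [0,0,0],
    [0,0,0],
    [0,0,0]
  ],
  "hand": [-1,-1,-1,-1,-1,-1]
}}

```text
clock: 32.58
position: [0.5311, 0.206, 0.0724]
ee_rot: [-0.001, 0.175, 0.985, -0.001]
contact_force: [0.2, -0.1, -0.8]
width: 0.0272
gripper_force: 49.6
```

>>> {"fn": "apply_moves", "kwargs": {
  "xyz": [
    [0,0,0.01],
    [0,0,0],
    [0,0,0],
    [0,0,0],
    [0,0,0],
    [0,0,-0.1],
    [0,0,-0.15],
    [0,0,-0.15]
  ],
  "rot": [
    [0,0,0],
    [0,0,0],
    [0,0,0],
    [0,0,0],
    [0,0,0],
    [0,0,0],
    [0,0,0],
    [0,0,0]
  ],
  "hand": [-1,-1,-0.3,0,0.2,0.3,1,1]
}}

```text
clock: 33.58
position: [0.5318, 0.2062, 0.1919]
ee_rot: [-0.0, 0.175, 0.985, -0.0]
contact_force: [0.9, 0.3, -0.1]
width: 0.0848
gripper_force: 0.0
```

>>> {"fn": "apply_moves", "kwargs": {
  "xyz": [
    [0,0,0],
    [0,0,0],
    [0,0,0]
  ],
  "rot": [
    [0,0,0],
    [0,0,0],
    [0,0,0]
  ],
  "hand": [1,1,1]
}}

```text
clock: 33.95
position: [0.531, 0.206, 0.1892]
ee_rot: [-0.001, 0.175, 0.985, -0.001]
contact_force: [0.0, 0.5, -0.2]
width: 0.0853
gripper_force: 0.0
```

```bash
python3 - <<'E'
from h import *
c=snap('wrist'); s=snap('side')
print(status.get_state()['position'])
for n,k in(('w',c),('s',s)):
    print(n,[tuple(np.round(proj(k,[.532,.206,z]),1)) for z in (.056,.078,.104)])
# profile down axis column in side view: brightness/saturation
hs=cv2.cvtColor(s['px'],cv2.COLOR_RGB2HSV)
u,v=[int(round(q)) for q in proj(s,[.532,.206,.078])]
for y in range(v-16,v+22,2): print(y,[tuple(hs[y,x,1:]) [0] for x in range(u-14,u+15,2)])
E
python3 plan.py .5775 .3263 .16 200
```

```text
[0.5313112  0.20603419 0.1893373 ]
w [(np.float64(279.1), np.float64(201.4)), (np.float64(279.1), np.float64(208.4)), (np.float64(279.1), np.float64(218.3))]
s [(np.float64(188.0), np.float64(281.3)), (np.float64(186.3), np.float64(273.5)), (np.float64(184.2), np.float64(263.9))]
258 [np.uint8(70), np.uint8(70), np.uint8(70), np.uint8(70), np.uint8(70), np.uint8(70), np.uint8(70), np.uint8(70), np.uint8(70), np.uint8(70), np.uint8(70), np.uint8(70), np.uint8(70), np.uint8(71), np.uint8(70)]
260 [np.uint8(70), np.uint8(70), np.uint8(70), np.uint8(70), np.uint8(70), np.uint8(70), np.uint8(70), np.uint8(71), np.uint8(70), np.uint8(70), np.uint8(71), np.uint8(70), np.uint8(71), np.uint8(71), np.uint8(69)]
262 [np.uint8(70), np.uint8(70), np.uint8(71), np.uint8(70), np.uint8(71), np.uint8(70), np.uint8(67), np.uint8(70), np.uint8(70), np.uint8(70), np.uint8(70), np.uint8(69), np.uint8(65), np.uint8(48), np.uint8(30)]
264 [np.uint8(70), np.uint8(71), np.uint8(70), np.uint8(70), np.uint8(70), np.uint8(53), np.uint8(24), np.uint8(60), np.uint8(71), np.uint8(69), np.uint8(57), np.uint8(41), n
[... 2861 characters left out ...]
 np.uint8(143), np.uint8(145)]
292 [np.uint8(115), np.uint8(145), np.uint8(145), np.uint8(146), np.uint8(144), np.uint8(144), np.uint8(144), np.uint8(145), np.uint8(139), np.uint8(143), np.uint8(143), np.uint8(146), np.uint8(140), np.uint8(143), np.uint8(144)]
294 [np.uint8(61), np.uint8(144), np.uint8(145), np.uint8(145), np.uint8(147), np.uint8(145), np.uint8(145), np.uint8(145), np.uint8(144), np.uint8(143), np.uint8(144), np.uint8(143), np.uint8(146), np.uint8(143), np.uint8(145)]
now [0.5313 0.206  0.1893] yaw 159.82 q6 -0.97 w 0.0854 t 34.05
4 xyz [[-0.0016, 0.1074, 0.0243], [-0.0203, 0.1055, 0.0243], [-0.0384, 0.1003, 0.0243], [-0.0553, 0.0921, 0.0244]] rot [-0.0002, -0.0007, -0.1674]
```

Keeper is resting directly on the reels (its lower edge at row ~288 where predicted). Now the knob.

>>> {"fn": "apply_moves", "kwargs": {
  "xyz": [
    [-0.002,0.107,0.024],
    [-0.02,0.105,0.024],
    [-0.038,0.1,0.024],
    [-0.055,0.092,0.024],
    [0,0,0],
    [0,0,0],
    [0,0,0]
  ],
  "rot": [
    [0,0,-0.167],
    [0,0,-0.167],
    [0,0,-0.167],
    [0,0,-0.167],
    [0,0,0],
    [0,0,0],
    [0,0,0]
  ],
  "hand": [1,1,1,1,1,1,1]
}}

```text
clock: 34.92
position: [0.5779, 0.3252, 0.162]
ee_rot: [-0.0, -0.172, 0.985, -0.0]
contact_force: [0.2, -1.1, 0.6]
width: 0.0855
gripper_force: 0.0
```

```bash
python3 plan.py .578 .327 .047 200
```

```text
now [0.5779 0.3252 0.162 ] yaw -160.18 q6 -1.51 w 0.0855 t 34.925
2 xyz [-0.0012, 0.0028, 0.1917] rot [-0.0002, -0.0002, -0.0015]
```

>>> {"fn": "apply_moves", "kwargs": {
  "xyz": [
    [0,0.003,0.19],
    [0,0.003,0.19],
    [0,0,0],
    [0,0,0],
    [0,0,0],
    [0,0,0],
    [0,0,0],
    [0,0,0]
  ],
  "rot": [
    [0,0,0],
    [0,0,0],
    [0,0,0],
    [0,0,0],
    [0,0,0],
    [0,0,0],
    [0,0,0],
    [0,0,0]
  ],
  "hand": [0.5,0,-1,-1,-1,-1,-1,-1],
  "force": 40
}}

```text
clock: 35.92
position: [0.5788, 0.3279, 0.0499]
ee_rot: [0.002, -0.173, 0.985, 0.0]
contact_force: [-0.4, -1.9, 5.9]
width: 0.0131
gripper_force: 46.2
```

>>> {"fn": "apply_moves", "kwargs": {
  "xyz": [
    [0,0,0],
    [0,0,0],
    [0,0,0],
    [0,0,0]
  ],
  "rot": [
    [0,0,0],
    [0,0,0],
    [0,0,0],
    [0,0,0]
  ],
  "hand": [-1,-1,-1,-1]
}}

```text
clock: 36.42
position: [0.5788, 0.3279, 0.0499]
ee_rot: [0.002, -0.173, 0.985, 0.0]
contact_force: [-0.2, -1.2, 6.0]
width: 0.0125
gripper_force: 46.2
```

>>> {"fn": "apply_moves", "kwargs": {
  "xyz": [
    [0,0,0],
    [0,0,0],
    [0,0,0],
    [0,0,0],
    [0,0,0],
    [0,0,0],
    [0,0,0],
    [0,0,0]
  ],
  "rot": [
    [0,0,0.16],
    [0,0,0.17],
    [0,0,0.17],
    [0,0,0.17],
    [0,0,0.17],
    [0,0,0.17],
    [0,0,0.17],
    [0,0,0.16]
  ],
  "hand": [-1,-1,-1,-1,-1,-1,-1,-1]
}}

```text
clock: 37.42
position: [0.5785, 0.3272, 0.0499]
ee_rot: [0.001, 0.506, 0.863, 0.0]
contact_force: [-0.9, -3.9, 7.7]
width: 0.0129
gripper_force: 46.5
```

>>> {"fn": "apply_moves", "kwargs": {
  "xyz": [
    [0,0,0],
    [0,0,0],
    [0,0,0]
  ],
  "rot": [
    [0,0,0],
    [0,0,0],
    [0,0,0]
  ],
  "hand": [-1,-1,-1]
}}

```text
clock: 37.8
position: [0.5785, 0.3272, 0.0499]
ee_rot: [0.001, 0.504, 0.864, 0.0]
contact_force: [-0.1, -3.1, 7.6]
width: 0.0126
gripper_force: 46.4
```

```bash
python3 plan.py .578 .327 .15 120
```

```text
now [0.5785 0.3272 0.0499] yaw 119.53 q6 -0.1 w 0.0126 t 37.8
2 xyz [[-0.0002, -0.0005, -0.1669], [-0.0, -0.0007, -0.1669]] rot [0.0008, 0.0009, -0.0039]
```

Turned back to 119.5°, the engaged stop. Release, rise and check the knob angle with image code.

>>> {"fn": "apply_moves", "kwargs": {
  "xyz": [
    [0,0,0],
    [0,0,0],
    [0,0,0],
    [0,0,-0.17],
    [0,0,-0.19],
    [0,0,-0.1],
    [0,0,0],
    [0,0,0]
  ],
  "rot": [
    [0,0,0],
    [0,0,0],
    [0,0,0],
    [0,0,0],
    [0,0,0],
    [0,0,0],
    [0,0,0],
    [0,0,0]
  ],
  "hand": [-0.3,0.2,0.4,0.6,1,1,1,1]
}}

```text
clock: 38.8
position: [0.5767, 0.3276, 0.1846]
ee_rot: [-0.001, 0.504, 0.864, -0.001]
contact_force: [1.1, -0.1, -1.1]
width: 0.0854
gripper_force: 0.0
```

```bash
python3 - <<'E'
from h import *
s=status.get_state();print(s['position'],s['contact_force'])
c=snap('wrist'); u,v=[int(q) for q in proj(c,[.5775,.3265,.068])]
g=cv2.cvtColor(c['px'],cv2.COLOR_RGB2GRAY)[v-32:v+33,u-32:u+33]
# white stripe inside the dark disc: bright pixels enclosed by dark
d=(g<60).astype(np.uint8); cs,_=cv2.findContours(d,cv2.RETR_EXTERNAL,2); q=max(cs,key=cv2.contourArea)
m=np.zeros_like(d);cv2.drawContours(m,[q],-1,1,-1); ys,xs=np.where((m>0)&(g>85)&(cv2.erode(m,np.ones((3,3)))>0))
W=np.array([onz(c,x+u-32,y+v-32,.068)[:2] for x,y in zip(xs,ys)]); print(len(W),W.mean(0))
e=np.linalg.svd(W-W.mean(0))[2][0];print('stripe angle',np.degrees(np.arctan2(e[1],e[0]))%180,'centre dir',np.degrees(np.arctan2(*(W.mean(0)-[.5775,.3265])[::-1])))
# compare spindle area + reels/keeper: side image same spots
sd=snap('side');hs=cv2.cvtColor(sd['px'],cv2.COLOR_RGB2HSV)
print([int(hs[y,187,1]) for y in range(262,300,3)])
E
```

```text
[0.57672184 0.3275648  0.18458275] [ 1.09614114 -0.07577286 -1.05822795]
63 [0.57171255 0.33866521]
stripe angle 118.69742184469361 centre dir 115.4421961335464
[73, 63, 39, 41, 41, 38, 14, 40, 43, 142, 142, 144, 145]
```

```bash
python3 -c "
from rig import job
print(job.sign_off())"
```

```text
the job is handed in; nothing more can be done
None
```

I handed the job in at about 39 s on the robot's clock. The clutch was released and re-engaged, and the two reels found on the table (66 mm and 46 mm) are flat on the spindle with the keeper on top. The final camera check agreed, but sign-off returned no verdict.

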